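Flip the coaster onto the book

TASK

Make a place for a mug on the leather book: first take the desk clock off the book and stand it upright on the desk. Then turn over the square wooden coaster that lies cork side up beside the book's spine: push it up on edge against the spine, tip it over onto the book, and slide it on until it lies flat, cork side down, with no edge sticking out past the book. Leave the other things on the desk where they are.

Things in the scene. Friction and masses are not known exactly. Their poses are not given: they have to be found in the camera images.
- book: Brown leather-bound book lying flat, 262 x 187 x 27 mm; it does not move. Origin: centre of its underside, on the desk. x runs along the 262 mm length (edges at -131 and +131 mm); +y points out of the rounded spine, which faces the coaster and reaches y = +92 mm; the other long edge is at y = -94 mm.
- desk_clock: Brass-coloured round desk clock on a small wooden foot, 35 (x) x 80 (y) x 87 (z) mm, about 0.38 kg, at the start standing upright on the book. Origin: centre of the underside of its foot; z up when upright; its dial faces -x. Grip it across the 35 mm. The desk (top at z = 0, left edge at y = 0.42) is clear between the mug and the tumbler.
- coaster: Square wooden coaster, 110 x 110 x 18 mm, about 0.14 kg; the last 3 mm is a cork sheet, 104 mm square. It starts cork up, 5 to 35 mm from the spine, nearly parallel to it. Origin: centre of the wooden face (underneath at first); z points out of the cork side; x, y parallel to the sides. The wooden face is 92 mm square, bevelled out to 110 mm at 9 mm from it: an undercut at first.
- corner_1 (a point): Corner of the coaster at its +x +y: (55, 55, 12) mm in the coaster's frame.
- corner_2 (a point): Corner of the coaster at its -x +y: (-55, 55, 12) mm in the coaster's frame.
- corner_3 (a point): Corner of the coaster at its -x -y: (-55, -55, 12) mm in the coaster's frame.
- corner_4 (a point): Corner of the coaster at its +x -y: (55, -55, 12) mm in the coaster's frame.
- mug: Bystander: white mug, 84 mm wide, 123 mm with its handle, 91 mm high, standing at the far left. Origin: centre of its underside.
- stapler: Bystander: black stapler, 36 x 153 x 44 mm, lying at the near right. Origin: centre of its underside, long axis y.
- tumbler: Bystander: clear glass tumbler, 81 mm wide, 93 mm high, standing at the near left. Origin: centre of its underside.
There are look-alikes about, which are no part of the job. There is more than one size of the coaster; the one meant has the size given above. What is shaped like the desk_clock but blue is not meant.

How it is judged:
On the way, in this order (a step that is already met when the one before it is completed fails the run):
1. the clock stands upright on the desk, off the book (height (world z) of desk_clock below 0.008 m and angle between desk_clock's own z axis and vertical below 0.1 rad and linear speed of desk_clock below 0.05 m/s), for 0.2 s.
2. the coaster is up on edge at the book's spine (angle between coaster's own z axis and vertical between 1.05 and 2.1 rad and y of coaster in the frame of book below 0.16 m), for 0.04 s.
At the end, for the whole second after the job is handed in: The coaster lies flat (within 5 degrees) and still on the book, cork side down, with none of its corners more than 3 mm outside the book's outline; the clock stands upright and still on the desk (angle between coaster's own z axis and vertical above 3.06 rad and z of coaster in the frame of book between 0.041 and 0.049 m and x of corner_1 in the frame of book between -0.134 and 0.134 m and y of corner_1 in the frame of book between -0.097 and 0.095 m and x of corner_2 in the frame of book between -0.134 and 0.134 m and y of corner_2 in the frame of book between -0.097 and 0.095 m and x of corner_3 in the frame of book between -0.134 and 0.134 m and y of corner_3 in the frame of book between -0.097 and 0.095 m and x of corner_4 in the frame of book between -0.134 and 0.134 m and y of corner_4 in the frame of book between -0.097 and 0.095 m and linear speed of each of coaster, desk_clock below 0.01 m/s and height (world z) of desk_clock below 0.008 m and angle between desk_clock's own z axis and vertical below 0.1 rad); the robot touches nothing.
It fails at once if the clock is knocked over (angle between desk_clock's own z axis and vertical above 0.6 rad).
It fails at once if the mug is moved more than 3 cm (distance of mug from where it was at the start of the episode above 0.03 m).
It fails at once if the stapler is moved more than 3 cm (distance of stapler from where it was at the start of the episode above 0.03 m).
It fails at once if the tumbler is moved more than 3 cm (distance of tumbler from where it was at the start of the episode above 0.03 m).
It also fails if it takes over 72 s, if anything falls off the work surface, if the arm or the gripper's body presses on something with over 40 N, if the wrist force passes 120 N, or if a joint passes its speed limit or range.

ROBOT

A 6-joint arm with a two-finger parallel gripper is mounted at the origin on the work surface; the furniture and walls round the work are solid. World frame = base frame: x ahead of the robot, y to its left, z up, the work surface at z = 0. Lengths are in m, angles in rad, forces in N, time in s.
With the tool pointing down it reaches from about 0.325 to 0.9 m from the base axis. Payload 6.1 kg.
Tool frame: the origin (TCP) lies on the centre line of the jaws, within the pads' length; the fingertips stand 22 mm ahead of it and the grasp point (between the pads) lies 3 mm ahead of it; z points along the fingers, y is the direction in which the jaws open and shut (so a half turn about z gives the same grasp; the last joint's range is limited). The gripper opens to 87 mm and grips with 3 to 60 N. Pads are 19 mm wide; open, the fingers measure 117 mm over their backs; the gripper's body (75 mm by 190 mm) begins 51 mm behind the grasp point.
Start: joints at [-1.267, 0.22, 1.526, -0, 1.395, -0.126], TCP at [0.26, -0.568, 0.245] pointing down, gripper open.
Joint ranges: [-2.98, 2.98], [-0.91, 2.08], [0.09, 2.57], [-1.24, 4.39], [0.2, 2.65], [-2.68, 2.68]. Speed limits (rad/s): [2.57, 2.57, 3.01, 3.14, 3.14, 3.14].

INTERFACE

Orientations are given as a rotation vector (axis times angle).
In Python, from cell import observe, camera, camera_model, job_done gives the robot as it stands.
- The arm moves only by the tool play_rows, never from a script. Its argument "targets" is a list of rows, each a list of 3 entries, a list of its own where there are three numbers: the shift along the tool's x, y, z in cm, then the turn, a rotation vector about the tool's x, y, z in rad, then the opening, from 0 (shut) to 1 (fully open). A call has exactly 8 rows; each row is the pose to reach, as a shift and turn from the pose commanded when the call began, along the tool's axes at that moment; what a row does not reach only later rows make up. A row lasts 1/12 s, in which the tool goes at most 41.7 mm and 7.16 degrees, less where a joint would pass 70% of its speed; a pose out of reach is approached as far as the arm can. A call with a gripper value outside its range is refused whole. The fingers move at their own pace and stop on an object; the grip force is fixed at half the most. Time passes only in rows, so rows that repeat a pose let the fingers close, or fill a call up. It gives the time, the measured TCP pose, the force and the opening at its end, in the units of the state.
- observe(): the state, without advancing time (a new reading comes with each control period).
- camera(name): name is "scene" or "side" or "wrist"; returns the picture (420x560x3 uint8, blue, green, red); there is no depth.
- camera_model(name): a dict with "fx", "fy", "cx", "cy" (pixels), "world_to_cam" (4x4, takes a point from world to camera coordinates). Camera axes: x right, y up, looking along -z (the intrinsics and any distortion apply to the point x, -y, -z); pixel columns grow to the right and rows downward; lengths in m; the calibration is good to about 2 mm. A picture is of the moment at which its call begins: read the wrist's pose just before it. camera_model takes no time and is no camera call; for the wrist camera it gives the pose at the moment of the call.
- job_done(): hands the job in, once; it reports no verdict.
The state is a dict: "time": time; "joint_positions": joint angles; "qd": joint speeds; "joint_torque": joint torques, N m; "ee_pos": TCP position; "tcp_rot": TCP orientation; "force": force on the tool from outside, world axes, zero at the start; "ft_torque": the same for the moment, N m; "grip_width": opening from 0.0 (shut) to 1.0 (fully open).
Only numpy, scipy, OpenCV 4.12 (cv2) and the standard library are available. Lean on these libraries where they do the work, as an engineer would, in place of code of your own. Each camera call takes 0.05 s, during which the arm holds its last target. There are 200 camera calls.

## Working session

There is one attempt and no reset: what is moved stays moved. The work goes in short steps, Python scripts to look and compute and a tool call to move; the robot and the scene stay as the last step left them, time stands still between calls to the robot, and variables do not carry over. Pictures are saved under pics/ and viewed, about 8 in all and at most 12, crops included, and the job is handed in when it is done.

Besides the shell and the picture viewer there is one more tool, called as name(argument=value, ...) on one line, values as JSON. play_rows: Moves the arm, as the interface text tells. Its arguments: {"type":"object","properties":{"targets":{"type":"array"}},"required":["targets"]}

```bash
ls; mkdir -p pics; python3 - <<'E'
from cell import *
import cv2, numpy as np
print(observe())
for n in ["scene","side"]:
    cv2.imwrite(f"pics/{n}0.png",camera(n)); m=camera_model(n); print(n,{k:np.round(v,4).tolist() if not isinstance(v,str) else v for k,v in m.items()})
E
```

```text
pics
{'time': 0.0, 'joint_positions': array([-1.26713200e+00,  2.21214986e-01,  1.52760512e+00, -3.55584506e-08,
        1.39471446e+00, -1.26128597e-01]), 'qd': array([ 0.00088757, -0.00146839, -0.00068945,  0.0021838 , -0.00076894,
        0.00011738]), 'joint_torque': array([ 8.59547308e-04, -4.94609928e+01, -3.87372351e+01,  6.99086138e-02,
        5.69538795e-02, -1.44278406e-04]), 'ee_pos': array([ 0.26023203, -0.56760864,  0.2434473 ]), 'tcp_rot': array([-3.06744146e+00, -6.69520451e-01,  2.70306240e-04]), 'force': array([ 0.49359056,  0.85254248, -0.23360738]), 'ft_torque': array([-0.0306403 , -0.03205489,  0.04677611]), 'grip_width': 0.9990534238039251}
scene {'fx': 415.0867, 'fy': 415.0867, 'cx': 274.739, 'cy': 207.521, 'world_to_cam': [[-0.8783, -0.478, -0.0073, 0.4368], [0.2465, -0.466, 0.8497, -0.1413], [-0.4096, 0.7445, 0.5272, -0.9667], [0.0, 0.0, 0.0, 1.0]]}
side {'fx': 533.5247, 'fy': 533.5247, 'cx': 288.1053, 'cy': 211.7925, 'world_to_cam': [[-0.9949, -0.0986, 0.0234, 0.483], [0.0727, -0.5338, 0.8425, -0.0962], [-0.0705, 0.8398, 0.5382, -1.4907], [0.0, 0.0, 0.0, 1.0]]}
```

View pics/scene0.png

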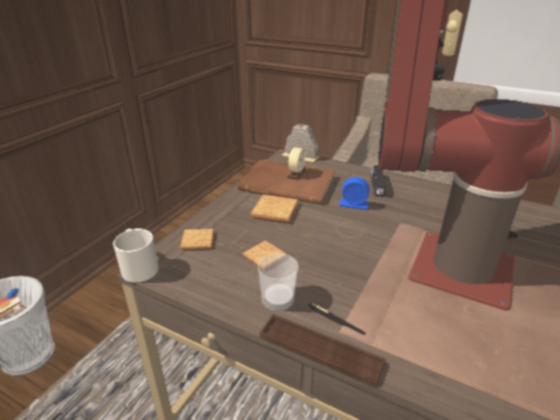

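View pics/side0.png

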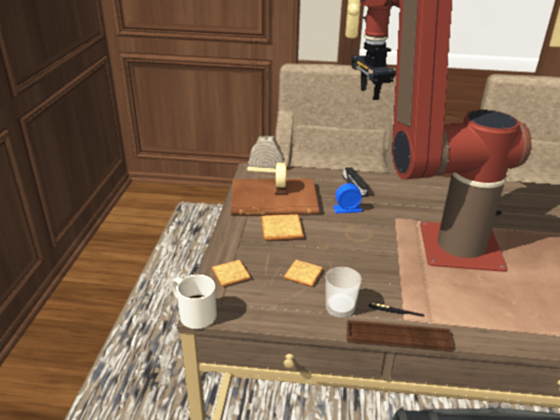

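Candidates: the coaster by the spine is at scene (275,208). Two other cork squares, at (197,239) and (265,254), look smaller. The brass clock stands on the book at (297,158), and the blue look-alike is at (355,190). Next I'll measure them and check a close crop.

```bash
cat > h.py <<'E'
from cell import *
import cv2, numpy as np
from scipy.spatial.transform import Rotation as R
def ray(m,u,v):
    W=np.array(m["world_to_cam"]); d=np.array([(u-m["cx"])/m["fx"],-(v-m["cy"])/m["fy"],-1.0])
    return -W[:3,:3].T@W[:3,3], W[:3,:3].T@d
def px2w(m,u,v,z):
    o,d=ray(m,u,v); return o+d*(z-o[2])/d[2]
def w2px(m,p):
    W=np.array(m["world_to_cam"]); c=W[:3,:3]@np.asarray(p)+W[:3,3]
    return np.array([m["cx"]+m["fx"]*c[0]/-c[2], m["cy"]+m["fy"]*c[1]/c[2]])
E
python3 - <<'E'
from h import *
m=camera_model("side"); s=camera_model("scene")
for n,mm,pts in [("side",m,[(282,227),(231,272),(304,272),(348,208)]),("scene",s,[(275,208),(197,239),(265,254),(355,203)])]:
    for p in pts: print(n,p,px2w(mm,*p,0.015).round(3))
a=cv2.imread("pics/scene0.png")[110:230,220:400]; b=cv2.imread("pics/side0.png")[125:255,215:395]
a=cv2.resize(a,None,fx=4,fy=4,interpolation=cv2.INTER_CUBIC)
b=cv2.resize(b,None,fx=4,fy=4,interpolation=cv2.INTER_CUBIC)
cv2.imwrite("pics/c1.png",a);cv2.imwrite("pics/c2.png",b)
E
```

```text
side (282, 227) [ 0.504 -0.007  0.015]
side (231, 272) [0.61  0.212 0.015]
side (304, 272) [0.427 0.188 0.015]
side (348, 208) [ 0.317 -0.135  0.015]
scene (275, 208) [ 0.501 -0.008  0.015]
scene (197, 239) [0.604 0.214 0.015]
scene (265, 254) [0.422 0.186 0.015]
scene (355, 203) [ 0.311 -0.139  0.015]
```

View pics/c1.png

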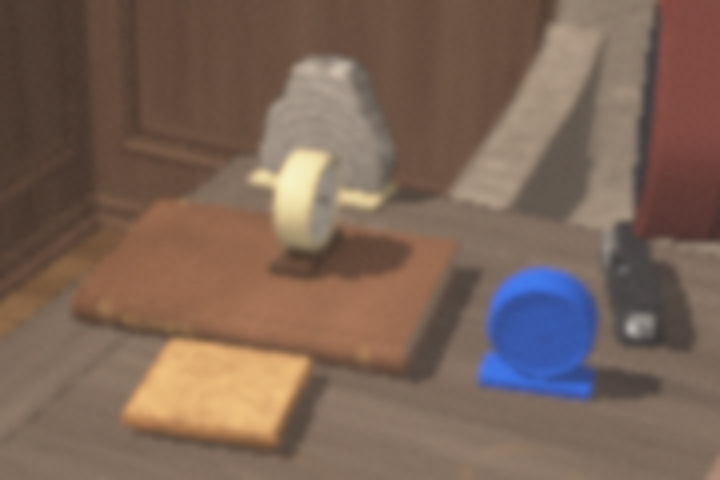

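View pics/c2.png

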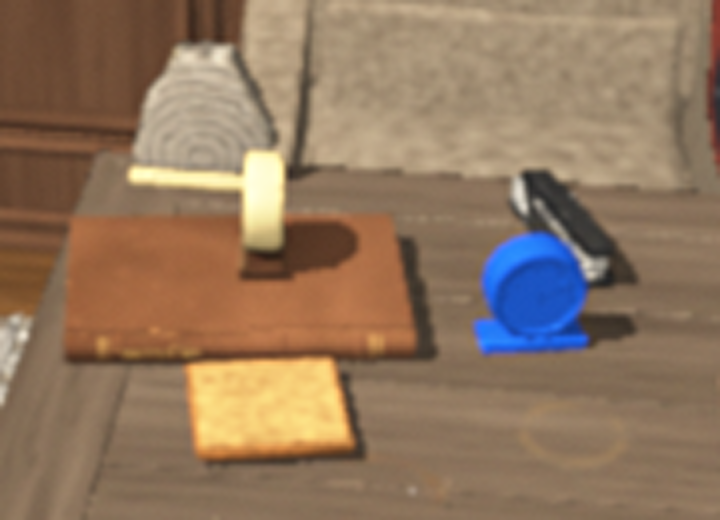

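```bash
python3 - <<'E'
from h import *
m=camera_model("side"); s=camera_model("scene")
f=lambda mm,o,pts:[print(px2w(mm,x/4+o[0],y/4+o[1],z).round(3)) for x,y,z in pts]
print("side book FL,FR,BR,BL");f(m,(215,125),[(65,358,0),(413,354,0),(393,213,.027),(70,215,.027)])
print("scene book");f(s,(220,110),[(75,318,.0),(405,370,0),(460,240,.027),(157,200,.027)])
print("side coaster");f(m,(215,125),[(187,363,.015),(333,358,.015),(356,450,.015),(197,458,.015)])
print("scene coaster");f(s,(220,110),[(172,340,.015),(312,357,.015),(275,445,.01),(122,425,.01)])
print("clock foot");f(m,(215,125),[(240,276,.027),(288,276,.027),(263,150,.114)]);f(s,(220,110),[(270,266,.027),(312,275,.027),(310,150,.114)])
w=camera_model("wrist"); W=np.array(w["world_to_cam"]); o=observe(); T=R.from_rotvec(o["tcp_rot"])
print(T.as_matrix().round(3)); print("cam in tool",T.inv().apply(-W[:3,:3].T@W[:3,3]-o["ee_pos"]).round(3)); print((W[:3,:3]@T.as_matrix()).round(3),w["fx"],w["cx"],w["cy"])
E
```

```text
side book FL,FR,BR,BL
[ 0.664 -0.074  0.   ]
[ 0.405 -0.115  0.   ]
[ 0.432 -0.284  0.027]
[ 0.692 -0.244  0.027]
scene book
[ 0.664 -0.072  0.   ]
[ 0.407 -0.12   0.   ]
[ 0.431 -0.286  0.027]
[ 0.686 -0.237  0.027]
side coaster
[ 0.57  -0.057  0.015]
[ 0.463 -0.078  0.015]
[0.438 0.037 0.015]
[0.546 0.061 0.015]
scene coaster
[ 0.567 -0.056  0.015]
[ 0.465 -0.082  0.015]
[0.439 0.027 0.01 ]
[0.544 0.054 0.01 ]
clock foot
[ 0.544 -0.167  0.027]
[ 0.507 -0.172  0.027]
[ 0.532 -0.213  0.114]
[ 0.546 -0.174  0.027]
[ 0.51  -0.176  0.027]
[ 0.532 -0.212  0.114]
[[ 0.909  0.417 -0.001]
 [ 0.417 -0.909  0.002]
 [ 0.    -0.002 -1.   ]]
cam in tool [ 0.078  0.001 -0.141]
[[-0.     1.     0.001]
 [ 0.958 -0.     0.286]
 [ 0.286  0.001 -0.958]] 310.3341626956299 277.87612184226873 213.65002842340573
```

The images show the wanted coaster at about (0.503,-0.010), the book with its yaw near 0.16, and the brass clock at about (0.532,-0.212). The two other cork squares are clearly smaller. I'll move to a viewpoint above them.

play_rows(targets=[[[5,-3.5,-0.5],[0,0,-0.15],1],[[10,-7,-1],[0,0,-0.3],1],[[15,-10.5,-2],[0,0,-0.45],1],[[19,-13.5,-2],[0,0,-0.55],1],[[22,-15.5,-2],[0,0,-0.65],1],[[25,-17.5,-2],[0,0,-0.75],1],[[28,-19.5,-2],[0,0,-0.85],1],[[31,-21.5,-2],[0,0,-0.95],1]])

```text
time: 0.77
ee_pos: [0.4298, -0.2798, 0.264]
tcp_rot: [-2.418, -2.005, -0.0]
force: [0.4, -0.6, 1.0]
grip_width: 1.002
```

```bash
cat >> h.py <<'E'
def tgt(yaw,tilt=0):
    "tool rotation: jaws along yaw, tool x ~ world +y; tilt leads the tips towards -x_tool"
    s,c=np.sin(yaw),np.cos(yaw)
    b=R.from_matrix(np.array([[-s,c,0],[c,s,0],[0,0,-1.]]).T)
    return b*R.from_rotvec([0,-tilt,0])
def go(p,rot):
    "shift (cm) and turn from the present pose to p, rot"
    o=observe(); T=R.from_rotvec(o["tcp_rot"])
    print("t",round(o["time"],2),"at",o["ee_pos"].round(4),"yaw,F",o["force"].round(1),"w",round(o["grip_width"],2),"q6",o["joint_positions"].round(2))
    print("shift cm",(100*T.inv().apply(np.array(p)-o["ee_pos"])).round(2),"turn",(T.inv()*rot).as_rotvec().round(3))
E
python3 - <<'E'
from h import *
go([.52,-.12,.27],tgt(.1))
E
```

```text
t 0.77 at [ 0.4298 -0.2798  0.264 ] yaw,F [ 0.4 -0.6  1. ] w 1.0 q6 [-0.73 -0.06  1.79  0.    1.41 -0.54]
shift cm [17.37  5.9  -0.6 ] turn [-0.    -0.    -0.286]
```

play_rows(targets=[[[4,1.5,0],[0,0,-0.06],1],[[8,3,0],[0,0,-0.12],1],[[12,4.5,0],[0,0,-0.18],1],[[15,5.5,0],[0,0,-0.24],1],[[17,5.9,0],[0,0,-0.28],1],[[17,5.9,0],[0,0,-0.28],1],[[17,5.9,0],[0,0,-0.28],1],[[17,5.9,0],[0,0,-0.28],1]])

```text
time: 1.43
ee_pos: [0.5191, -0.1264, 0.2637]
tcp_rot: [-2.121, -2.317, 0.001]
force: [-0.3, 0.1, 1.4]
grip_width: 1.003
```

```bash
python3 - <<'E'
from h import *
import pickle
go([.532,-.213,.27],tgt(.1))
w=camera_model("wrist"); im=camera("wrist"); cv2.imwrite("pics/w1.png",im); pickle.dump(w,open("w1.pkl","wb"))
cv2.imwrite("pics/w1b.png",cv2.resize(im,(784,588),interpolation=cv2.INTER_CUBIC))
E
```

```text
t 1.43 at [ 0.5191 -0.1264  0.2637] yaw,F [-0.3  0.1  1.4] w 1.0 q6 [-0.39 -0.01  1.74 -0.    1.41 -0.47]
shift cm [-8.74  0.51 -0.63] turn [-0.001  0.    -0.012]
```

View pics/w1b.png

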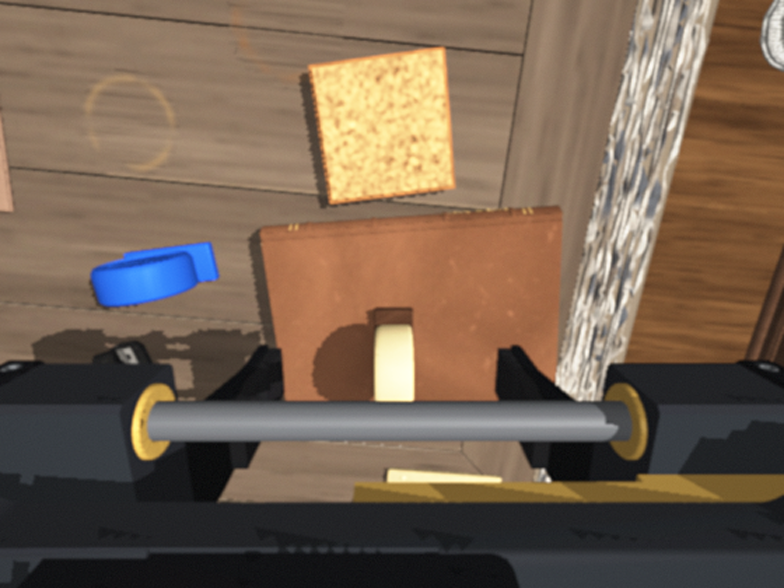

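```bash
python3 - <<'E'
from h import *
import pickle
w=pickle.load(open("w1.pkl","rb"))
for n,z,ps in [("book",.02,[(262,230),(560,207)]),("coaster",.015,[(308,67),(444,47),(455,187),(328,205)]),("foot",.04,[(374,310),(412,308)]),("disc",.1,[(376,340),(414,335)])]:
    P=np.array([px2w(w,u/1.4,v/1.4,z) for u,v in ps]); print(n,P.round(4).tolist())
    for i in range(len(P)):
        d=P[(i+1)%len(P)]-P[i]; print("  len",np.linalg.norm(d).round(4),"yaw",np.arctan2(d[1],d[0]).round(3))
    print("  mean",P.mean(0).round(4))
m=camera_model("side")
for n,u,v in [("mug",198,305),("tumbler",342,295)]: print(n,px2w(m,u,v,.045).round(3))
E
```

```text
book [[0.4049, -0.1097, 0.02], [0.6624, -0.0669, 0.02]]
  len 0.2611 yaw 0.165
  len 0.2611 yaw -2.977
  mean [ 0.5337 -0.0883  0.02  ]
coaster [[0.4398, 0.0243, 0.015], [0.5473, 0.0482, 0.015], [0.5703, -0.0584, 0.015], [0.4612, -0.0834, 0.015]]
  len 0.1102 yaw 0.219
  len 0.109 yaw -1.359
  len 0.1119 yaw -2.916
  len 0.1098 yaw 1.767
  mean [ 0.5046 -0.0173  0.015 ]
foot [[0.5093, -0.1683, 0.04], [0.5424, -0.1635, 0.04]]
  len 0.0335 yaw 0.144
  len 0.0335 yaw -2.997
  mean [ 0.5259 -0.1659  0.04  ]
disc [[0.5132, -0.1722, 0.1], [0.5412, -0.1657, 0.1]]
  len 0.0288 yaw 0.229
  len 0.0288 yaw -2.912
  mean [ 0.5272 -0.169   0.1   ]
mug [0.653 0.372 0.045]
tumbler [0.331 0.298 0.045]
```

```bash
python3 - <<'E'
from h import *
go([.532,-.208,.16],tgt(.155)); go([.532,-.208,.09],tgt(.155))
E
```

```text
t 1.48 at [ 0.519  -0.1269  0.2638] yaw,F [ 0.5 -0.   0.8] w 1.0 q6 [-0.39 -0.01  1.74 -0.    1.41 -0.47]
shift cm [-8.19  0.59 10.38] turn [-0.001  0.    -0.068]
t 1.48 at [ 0.519  -0.1269  0.2638] yaw,F [ 0.5 -0.   0.8] w 1.0 q6 [-0.39 -0.01  1.74 -0.    1.41 -0.47]
shift cm [-8.19  0.59 17.38] turn [-0.001  0.    -0.068]
```

play_rows(targets=[[[-3,0.2,2],[0,0,-0.03],1],[[-6,0.4,5],[0,0,-0.068],1],[[-8.2,0.6,8],[0,0,-0.068],1],[[-8.2,0.6,11],[0,0,-0.068],1],[[-8.2,0.6,13],[0,0,-0.068],1],[[-8.2,0.6,15],[0,0,-0.068],1],[[-8.2,0.6,17],[0,0,-0.068],1],[[-8.2,0.6,17.4],[0,0,-0.068],1]])

```text
time: 2.15
ee_pos: [0.5296, -0.2075, 0.0861]
tcp_rot: [-2.04, -2.381, 0.002]
force: [-0.5, 0.7, 0.2]
grip_width: 0.998
```

play_rows(targets=[[[0,0,0],[0,0,0],0.7],[[0,0,0],[0,0,0],0.5],[[0,0,0],[0,0,0],0.3],[[0,0,0],[0,0,0],0],[[0,0,0],[0,0,0],0],[[0,0,0],[0,0,0],0],[[0,0,0],[0,0,0],0],[[0,0,0],[0,0,0],0]])

```text
time: 2.82
ee_pos: [0.533, -0.2071, 0.0904]
tcp_rot: [2.04, 2.389, 0.0]
force: [0.4, -0.0, -0.2]
grip_width: 0.478
```

```bash
python3 - <<'E'
from h import *
go([.50,.29,.16],tgt(.155))
E
```

```text
t 2.82 at [ 0.533  -0.2071  0.0904] yaw,F [ 0.4 -0.  -0.2] w 0.48 q6 [-0.51  0.26  1.79 -0.    1.09 -0.67]
shift cm [49.62  4.53 -6.98] turn [0.    0.    0.002]
```

play_rows(targets=[[[0,0,0],[0,0,0],0],[[0,0,0],[0,0,0],0],[[0,0,0],[0,0,0],0],[[0,0,0],[0,0,0],0],[[0,0,0],[0,0,0],0],[[0,0,-0.5],[0,0,0],0],[[0,0,-1],[0,0,0],0],[[0,0,-2],[0,0,0],0]])

```text
time: 3.48
ee_pos: [0.5317, -0.2065, 0.109]
tcp_rot: [-2.038, -2.386, 0.001]
force: [-0.3, 0.4, -3.6]
grip_width: 0.326
```

play_rows(targets=[[[0,0,-2],[0,0,0],0],[[2,0.2,-4],[0,0,0],0],[[5,0.5,-4],[0,0,0],0],[[8.5,0.8,-4],[0,0,0],0],[[12,1.1,-4],[0,0,0],0],[[15.5,1.3,-4],[0,0,0],0],[[19,1.6,-4],[0,0,0],0],[[22.5,1.8,-4],[0,0,0],0]])

```text
time: 4.15
ee_pos: [0.5153, 0.0195, 0.151]
tcp_rot: [2.04, 2.388, 0.001]
force: [0.9, -0.1, -4.4]
grip_width: 0.321
```

play_rows(targets=[[[3.5,0.3,0],[0,0,0],0],[[7,0.5,0],[0,0,0],0],[[10.5,0.8,0],[0,0,0],0],[[14,1,0],[0,0,0],0],[[17.5,1.3,0],[0,0,0],0],[[21,1.5,0],[0,0,0],0],[[24.5,1.7,0],[0,0,0],0],[[27,1.8,0],[0,0,0],0]])

```text
time: 4.82
ee_pos: [0.4904, 0.2904, 0.151]
tcp_rot: [-2.039, -2.39, -0.002]
force: [0.6, -0.4, -3.1]
grip_width: 0.325
```

play_rows(targets=[[[1,0,0],[0,0,0],0],[[1,0,1],[0,0,0],0],[[1,0,2],[0,0,0],0],[[1,0,3],[0,0,0],0],[[1,0,4],[0,0,0],0],[[1,0,5],[0,0,0],0],[[1,0,6],[0,0,0],0],[[1,0,7],[0,0,0],0]])

```text
time: 5.48
ee_pos: [0.4894, 0.2964, 0.0788]
tcp_rot: [-2.042, -2.387, 0.001]
force: [0.1, -0.6, -4.1]
grip_width: 0.33
```

```bash
python3 - <<'E'
from h import *
go([.49,.30,.0634],tgt(.155))
im=camera("side"); cv2.imwrite("pics/s1.png",cv2.resize(im[150:360,130:430],None,fx=2.6,fy=2.6))
E
```

```text
t 5.48 at [0.4894 0.2964 0.0788] yaw,F [ 0.1 -0.6 -4.1] w 0.33 q6 [ 0.41  0.27  1.8  -0.    1.07  0.25]
shift cm [0.34 0.11 1.54] turn [-0.001  0.     0.001]
```

View pics/s1.png

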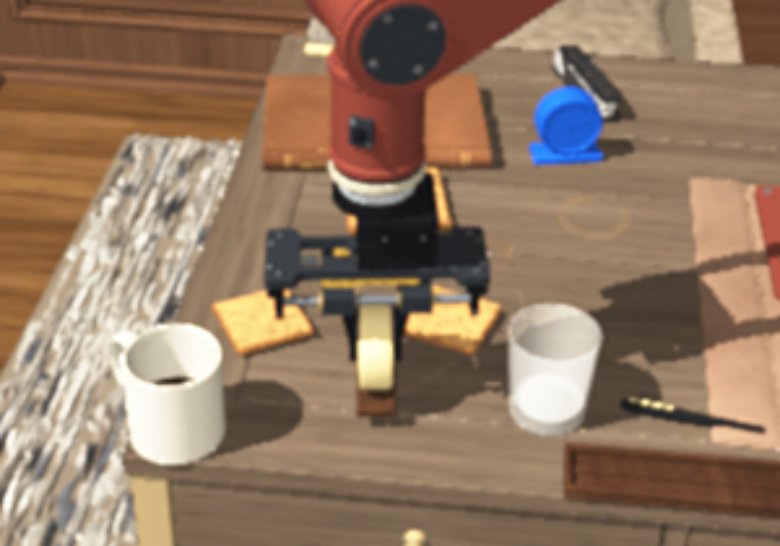

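The clock hangs upright in the jaws, clear of the mug and the tumbler. I'll lower it gently.

play_rows(targets=[[[0,0,0.3],[0,0,0],0],[[0,0,0.6],[0,0,0],0],[[0,0,0.9],[0,0,0],0],[[0,0,1.1],[0,0,0],0],[[0,0,1.2],[0,0,0],0],[[0,0,1.3],[0,0,0],0],[[0,0,1.4],[0,0,0],0],[[0,0,1.4],[0,0,0],0]])

```text
time: 6.2
ee_pos: [0.4894, 0.2973, 0.0661]
tcp_rot: [2.04, 2.389, 0.0]
force: [-0.5, 0.4, -3.2]
grip_width: 0.326
```

play_rows(targets=[[[0,0,0.1],[0,0,0],0],[[0,0,0.2],[0,0,0],0],[[0,0,0.3],[0,0,0],0],[[0,0,0.3],[0,0,0],0],[[0,0,0.3],[0,0,0.0],0],[[0,0,0.3],[0,0,0],0.35],[[0,0,0.3],[0,0,0],0.5],[[0,0,0.3],[0,0,0],0.7]])

```text
time: 6.87
ee_pos: [0.4897, 0.2976, 0.0633]
tcp_rot: [2.04, 2.389, 0.002]
force: [0.8, 0.7, -0.4]
grip_width: 0.43
```

play_rows(targets=[[[0,0,0],[0,0,0],0.9],[[0,0,0],[0,0,0],0.9],[[0,0,0],[0,0,0],0.9],[[0,0,0],[0,0,0],0.9],[[0,0,-1],[0,0,0],0.9],[[0,0,-3],[0,0,0],0.9],[[0,0,-6],[0,0,0],0.9],[[0,0,-10],[0,0,0],0.9]])

```text
time: 7.53
ee_pos: [0.4874, 0.2963, 0.1619]
tcp_rot: [-2.039, -2.387, 0.008]
force: [0.3, 0.2, -0.8]
grip_width: 0.887
```

```bash
python3 - <<'E'
from h import *
B0=np.array([.549,-.179]); 
def bw(x,y,z): 
    c,s=np.cos(.163),np.sin(.163); return [B0[0]+c*x-s*y,B0[1]+s*x+c*y,z]
go(bw(-.017,.28,.12),tgt(.163))
go(bw(-.017,.28,.12),tgt(.163,.28))
E
```

```text
t 7.53 at [0.4874 0.2963 0.1619] yaw,F [ 0.3  0.2 -0.8] w 0.89 q6 [ 0.41  0.17  1.75 -0.    1.23  0.25]
shift cm [-19.92  -3.19   4.23] turn [-0.006  0.001 -0.006]
t 7.53 at [0.4874 0.2963 0.1619] yaw,F [ 0.3  0.2 -0.8] w 0.89 q6 [ 0.41  0.17  1.75 -0.    1.23  0.25]
shift cm [-19.92  -3.19   4.23] turn [-0.006 -0.279 -0.005]
```

play_rows(targets=[[[-3.5,-0.5,0],[0,0,0],0.7],[[-7,-1,0],[0,-0.05,0],0.7],[[-10.5,-1.6,0],[0,-0.1,0],0.7],[[-14,-2.2,0],[0,-0.16,0],0.7],[[-17,-2.8,1],[0,-0.22,0],0.7],[[-19.5,-3.2,4],[0,-0.26,0],0.7],[[-20.5,-3.2,7],[0,-0.26,0],0.7],[[-20.5,-3.2,10],[0,-0.26,0],0.7]])

```text
time: 8.2
ee_pos: [0.4905, 0.0882, 0.0634]
tcp_rot: [1.906, 2.227, -0.247]
force: [-0.4, 0.1, -0.3]
grip_width: 0.7
```

```bash
cat >> h.py <<'E'
B0=np.array([.549,-.179]); YB=.163
def bw(x,y,z):
    c,s=np.cos(YB),np.sin(YB); return [B0[0]+c*x-s*y,B0[1]+s*x+c*y,z]
def wb(p):
    c,s=np.cos(YB),np.sin(YB); d=np.array(p[:2])-B0; return np.array([c*d[0]+s*d[1],-s*d[0]+c*d[1],p[2]])
E
python3 - <<'E'
from h import *
print(wb(observe()["ee_pos"]))
go(bw(-.017,.255,.026),tgt(.163,.26))
im=camera("scene"); w=camera("wrist")
a=cv2.resize(im[100:310,90:400],(640,434)); cv2.imwrite("pics/s2.png",a)
E
```

```text
[-0.01430829  0.2731811   0.06339966]
t 8.2 at [0.4905 0.0882 0.0634] yaw,F [-0.4  0.1 -0.3] w 0.7 q6 [ 0.19  0.17  1.98 -0.31  1.02  0.2 ]
shift cm [-0.79 -0.26  4.08] turn [ 0.     0.001 -0.008]
```

View pics/s2.png

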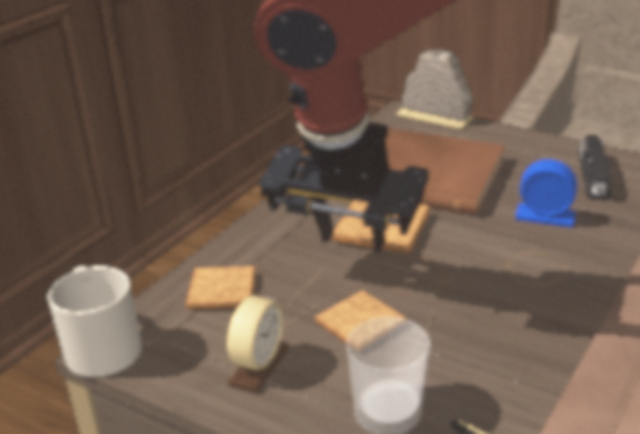

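The clock stands upright between the mug and the tumbler, and both fingers are just outside the coaster's outer edge. I'll lower them and push the coaster to the spine.

play_rows(targets=[[[0,-0.2,1],[0,0,0],0.7],[[0,-0.2,2],[0,0,0],0.7],[[-0.2,-0.2,3],[0,0,0],0.7],[[-0.5,-0.2,3.5],[0,0,0],0.7],[[-0.5,-0.2,3.8],[0,0,0],0.7],[[-0.7,-0.2,4],[0,0,0],0.7],[[-0.7,-0.2,4],[0,0,0],0.7],[[-0.7,-0.2,4],[0,0,0],0.7]])

```text
time: 8.97
ee_pos: [0.4909, 0.0726, 0.0266]
tcp_rot: [1.905, 2.23, -0.248]
force: [-0.6, -0.4, 0.1]
grip_width: 0.699
```

```bash
python3 - <<'E'
from h import *
print(wb(observe()["ee_pos"]))
go(bw(-.017,.22,.025),tgt(.163,.26))
E
```

```text
[-0.01654813  0.25765878  0.02655892]
t 8.97 at [0.4909 0.0726 0.0266] yaw,F [-0.6 -0.4  0.1] w 0.7 q6 [ 0.15  0.23  2.   -0.32  0.94  0.19]
shift cm [-3.6  -0.02  1.12] turn [-0.001 -0.    -0.006]
```

play_rows(targets=[[[-0.4,0,0.2],[0,0,0],0.7],[[-0.8,0,0.3],[0,0,0],0.7],[[-1.3,0,0.45],[0,0,0],0.7],[[-1.8,0,0.55],[0,0,0],0.7],[[-2.3,0,0.7],[0,0,0],0.7],[[-2.8,0,0.82],[0,0,0],0.7],[[-3.2,0,0.95],[0,0,0],0.7],[[-3.5,0,1.03],[0,0,0],0.7]])

```text
time: 9.63
ee_pos: [0.4963, 0.036, 0.0253]
tcp_rot: [1.906, 2.23, -0.249]
force: [-1.2, 3.2, 1.2]
grip_width: 0.698
```

play_rows(targets=[[[0,0,0],[0,0,0],0.7],[[-0.1,0,0.03],[0,0,0],0.7],[[-0.2,0,0.05],[0,0,0],0.7],[[-0.3,0,0.08],[0,0,0],0.7],[[-0.4,0,0.1],[0,0,0],0.7],[[-0.5,0,0.13],[0,0,0],0.7],[[-0.6,0,0.16],[0,0,0],0.7],[[-0.6,0,0.16],[0,0,0],0.7]])

```text
time: 10.3
ee_pos: [0.4966, 0.0349, 0.0252]
tcp_rot: [1.91, 2.234, -0.242]
force: [-6.6, 23.4, 9.0]
grip_width: 0.702
```

```bash
python3 - <<'E'
from h import *
print(wb(observe()["ee_pos"]))
go(bw(-.017,.22,.025),tgt(.163,.26))
E
```

```text
[-0.01703333  0.21960039  0.02518775]
t 10.3 at [0.4966 0.0349 0.0252] yaw,F [-6.6 23.4  9. ] w 0.7 q6 [ 0.07  0.22  2.01 -0.32  0.91  0.11]
shift cm [0.04 0.   0.01] turn [-0.001 -0.007 -0.007]
```

play_rows(targets=[[[-0.05,0,-0.2],[0,0,0],0.7],[[-0.1,0,-0.4],[0,0,0],0.7],[[-0.15,0,-0.6],[0,0,0],0.7],[[-0.2,0,-0.8],[0,0,0],0.7],[[-0.25,0,-1.0],[0,0,0],0.7],[[-0.3,0,-1.2],[0,0,0],0.7],[[-0.3,0,-1.2],[0,0,0],0.7],[[-0.3,0,-1.2],[0,0,0],0.7]])

```text
time: 10.97
ee_pos: [0.4964, 0.0348, 0.0368]
tcp_rot: [1.909, 2.234, -0.242]
force: [-2.4, 20.6, 0.8]
grip_width: 0.698
```

```bash
python3 - <<'E'
from h import *
print(wb(observe()["ee_pos"]))
go(bw(-.017,.22,.025),tgt(.163,.26))
im=camera("side"); cv2.imwrite("pics/s3.png",cv2.resize(im[140:300,200:360],None,fx=3.7,fy=3.7,interpolation=cv2.INTER_CUBIC))
E
```

```text
[-0.01723583  0.21951029  0.03681207]
t 10.97 at [0.4964 0.0348 0.0368] yaw,F [-2.4 20.6  0.8] w 0.7 q6 [ 0.07  0.2   2.01 -0.31  0.94  0.1 ]
shift cm [0.34 0.02 1.13] turn [-0.001 -0.007 -0.006]
```

View pics/s3.png

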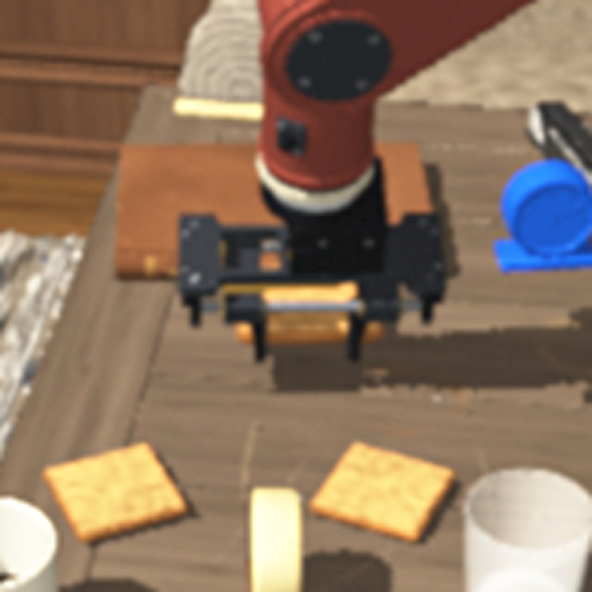

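```bash
python3 - <<'E'
from h import *
m=camera_model("side")
for dz in (0,.006,.012):
  for x in (-.072,.038):
    print(dz,[((w2px(m,bw(x,.202,z+dz))-[200,140])*3.7).round(0).tolist() for z in (.0,.009,.018)])
T=R.from_rotvec(observe()["tcp_rot"]); p=observe()["ee_pos"]
print("tips",[((w2px(m,p+T.apply([x,s,.022]))-[200,140])*3.7).round(0).tolist() for s in (.038,-.038) for x in (0.0095,-.0095)])
W=camera_model("wrist"); print([w2px(W,bw(x,.202,.012+d)).round(0).tolist() for x in (-.07,.035) for d in (0,.012)])
im=camera("wrist"); cv2.imwrite("pics/w2.png",cv2.resize(im,(784,588)))
E
```

```text
0 [[377.0, 355.0], [378.0, 345.0], [378.0, 335.0]]
0 [[234.0, 357.0], [234.0, 348.0], [234.0, 338.0]]
0.006 [[377.0, 348.0], [378.0, 339.0], [378.0, 329.0]]
0.006 [[234.0, 351.0], [234.0, 341.0], [234.0, 331.0]]
0.012 [[378.0, 342.0], [378.0, 332.0], [379.0, 322.0]]
0.012 [[234.0, 344.0], [234.0, 335.0], [234.0, 325.0]]
tips [[257.0, 359.0], [257.0, 340.0], [358.0, 357.0], [357.0, 338.0]]
[[190.0, 274.0], [185.0, 289.0], [365.0, 274.0], [370.0, 288.0]]
```

View pics/w2.png

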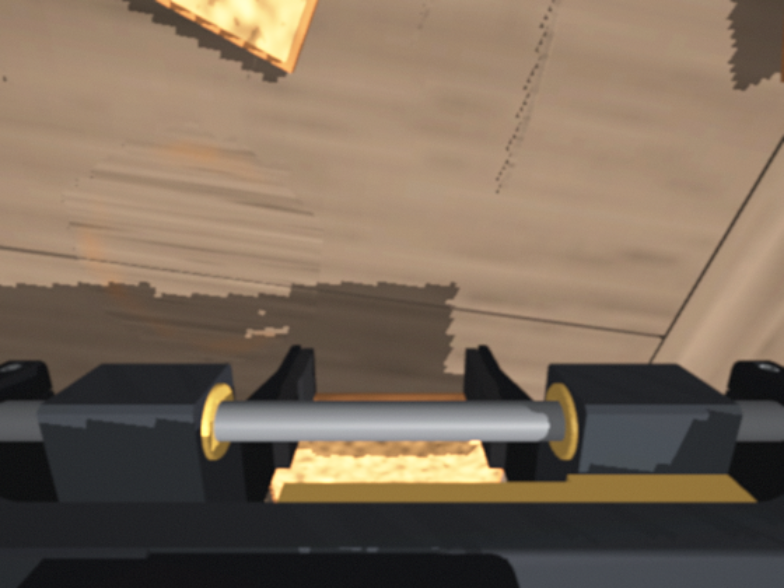

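play_rows(targets=[[[-0.1,0,-0.25],[0,0,0],0.7],[[-0.18,0,-0.47],[0,0,0],0.7],[[-0.27,0,-0.7],[0,0,0],0.7],[[-0.37,0,-0.94],[0,0,0],0.7],[[-0.48,0,-1.17],[0,0,0],0.7],[[-0.59,0,-1.4],[0,0,0],0.7],[[-0.71,0,-1.63],[0,0,0],0.7],[[-0.83,0,-1.85],[0,0,0],0.7]])

```text
time: 11.73
ee_pos: [0.497, 0.0317, 0.0573]
tcp_rot: [1.909, 2.234, -0.242]
force: [-4.2, 20.5, 4.5]
grip_width: 0.699
```

```bash
python3 - <<'E'
from h import *
print(wb(observe()["ee_pos"])); W=camera_model("wrist")
print([(w2px(W,bw(-.017,.092+.11*np.cos(t),.012+.11*np.sin(t)))*1.4).round(0).tolist() for t in (0,.1,.2,.26,.32)])
im=camera("wrist"); cv2.imwrite("pics/w3.png",im)
col=im[230:330,235:330].astype(int); print([(230+i, col[i].mean(0).round(0).tolist()) for i in range(0,100,4)])
E
```

```text
[-0.01707709  0.2163433   0.05727287]
[[389.0, 348.0], [389.0, 365.0], [389.0, 384.0], [389.0, 397.0], [389.0, 412.0]]
[(230, [81.0, 98.0, 116.0]), (234, [81.0, 97.0, 116.0]), (238, [83.0, 99.0, 118.0]), (242, [84.0, 101.0, 120.0]), (246, [85.0, 102.0, 121.0]), (250, [90.0, 108.0, 128.0]), (254, [87.0, 105.0, 124.0]), (258, [81.0, 96.0, 114.0]), (262, [80.0, 96.0, 113.0]), (266, [79.0, 95.0, 112.0]), (270, [79.0, 94.0, 112.0]), (274, [78.0, 93.0, 110.0]), (278, [46.0, 74.0, 112.0]), (282, [51.0, 85.0, 131.0]), (286, [63.0, 77.0, 103.0]), (290, [104.0, 101.0, 99.0]), (294, [136.0, 133.0, 131.0]), (298, [159.0, 155.0, 153.0]), (302, [188.0, 185.0, 182.0]), (306, [191.0, 188.0, 185.0]), (310, [171.0, 167.0, 165.0]), (314, [139.0, 143.0, 152.0]), (318, [93.0, 149.0, 199.0]), (322, [158.0, 233.0, 253.0]), (326, [149.0, 225.0, 251.0])]
```

play_rows(targets=[[[-0.24,0,-0.45],[0,0,0],0.7],[[-0.53,0,-0.89],[0,0,0],0.7],[[-0.83,0,-1.33],[0,0,0],0.7],[[-1.16,0,-1.76],[0,0,0],0.7],[[-1.51,0,-2.18],[0,0,0],0.7],[[-1.91,0,-2.6],[0,0,0],0.7],[[-2.35,0,-3.0],[0,0,0],0.7],[[-2.35,0,-3.0],[0,0,0],0.7]])

```text
time: 12.45
ee_pos: [0.5009, 0.0124, 0.0938]
tcp_rot: [1.904, 2.23, -0.248]
force: [0.8, 0.1, 0.8]
grip_width: 0.701
```

```bash
cat > edge.py <<'E'
from h import *
print("book frame",wb(observe()["ee_pos"]).round(4)); W=camera_model("wrist")
print([(t,w2px(W,bw(-.017,.092+.11*np.cos(t),.012+.11*np.sin(t)))[1].round(0)) for t in (0,.2,.4,.5,.6,.7,.8,.9,1.0,1.1,1.2,1.3,1.4,1.5)])
im=camera("wrist"); cv2.imwrite("pics/w4.png",im)
c=im[225:340,235:330].astype(float).mean(1); r=(c[:,2]-c[:,0]); print([(225+3*i,int(v)) for i,v in enumerate(r[::3])])
E
python3 edge.py
```

```text
book frame [-0.0164  0.1967  0.0938]
[(0, np.float64(195.0)), (0.2, np.float64(214.0)), (0.4, np.float64(241.0)), (0.5, np.float64(257.0)), (0.6, np.float64(275.0)), (0.7, np.float64(294.0)), (0.8, np.float64(315.0)), (0.9, np.float64(335.0)), (1.0, np.float64(356.0)), (1.1, np.float64(375.0)), (1.2, np.float64(394.0)), (1.3, np.float64(410.0)), (1.4, np.float64(424.0)), (1.5, np.float64(436.0))]
[(225, 46), (228, 47), (231, 45), (234, 42), (237, 40), (240, 39), (243, 39), (246, 37), (249, 38), (252, 38), (255, 37), (258, 36), (261, 38), (264, 70), (267, 75), (270, 77), (273, 78), (276, 94), (279, 105), (282, 103), (285, 80), (288, -5), (291, -4), (294, -5), (297, -5), (300, -5), (303, -4), (306, -5), (309, -5), (312, -6), (315, 74), (318, 107), (321, 109), (324, 110), (327, 114), (330, 113), (333, 113), (336, 113), (339, 112)]
```

```bash
python3 - <<'E'
from h import *
s=camera("side"); c=camera("scene"); w=cv2.imread("pics/w4.png")
a=cv2.resize(s[160:260,230:350],(480,400),interpolation=cv2.INTER_CUBIC); m=camera_model("side")
b=cv2.resize(w[190:350,180:380],(320,256)); 
o=np.zeros((400,800,3),np.uint8); o[:,:480]=a; o[:256,480:]=b; cv2.imwrite("pics/v4.png",o)
for t in (.2,.4,.6): print(t,[((w2px(m,bw(x,.092+.11*np.cos(t),.012+.11*np.sin(t)))-[230,160])*4).round(0).tolist() for x in (-.072,.038)])
E
```

```text
0.2 [[289.0, 262.0], [133.0, 265.0]]
0.4 [[290.0, 232.0], [132.0, 235.0]]
0.6 [[289.0, 201.0], [132.0, 203.0]]
```

View pics/v4.png

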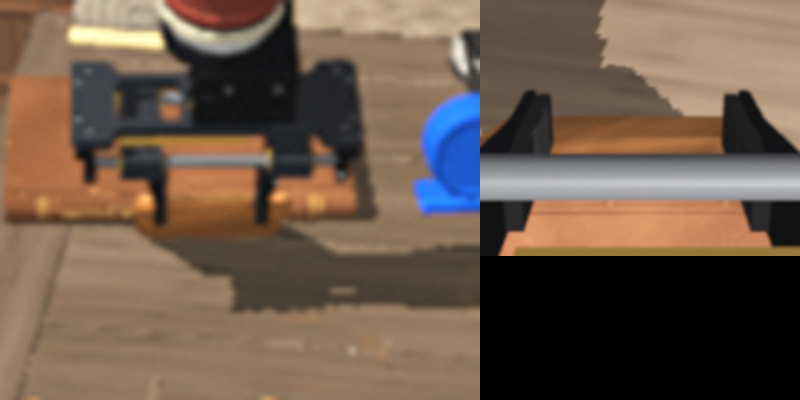

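The side crop shows the coaster's wooden underside tilted up about 35° (edge near crop row 198), with both fingertips in front of it. I'll follow the arc on up.

play_rows(targets=[[[-0.61,0,-0.35],[0,0,0],0.7],[[-1.22,0,-0.71],[0,0,0],0.7],[[-1.93,0,-1.04],[0,0,0],0.7],[[-2.61,0,-1.27],[0,0,0],0.7],[[-3.3,0,-1.5],[0,0,0],0.7],[[-4.05,0,-1.61],[0,0,0],0.7],[[-4.8,0,-1.72],[0,0,0],0.7],[[-5.43,0,-1.76],[0,0,0],0.7]])

```text
time: 13.27
ee_pos: [0.5078, -0.0358, 0.1241]
tcp_rot: [1.906, 2.23, -0.249]
force: [-0.6, 0.3, 0.2]
grip_width: 0.701
```

```bash
python3 edge.py; python3 - <<'E'
from h import *
s=camera("side"); w=cv2.imread("pics/w4.png"); m=camera_model("side")
o=np.zeros((400,800,3),np.uint8); o[:,:480]=cv2.resize(s[140:240,230:350],(480,400),interpolation=cv2.INTER_CUBIC); o[:256,480:]=cv2.resize(w[190:350,180:380],(320,256)); cv2.imwrite("pics/v5.png",o)
for t in (.8,1,1.2,1.4,1.57): print(t,[((w2px(m,bw(x,.092+.11*np.cos(t),.012+.11*np.sin(t)))-[230,140])*4).round(0).tolist() for x in (-.072,.038)])
E
```

```text
book frame [-0.0174  0.148   0.1241]
[(0, np.float64(116.0)), (0.2, np.float64(128.0)), (0.4, np.float64(148.0)), (0.5, np.float64(161.0)), (0.6, np.float64(177.0)), (0.7, np.float64(194.0)), (0.8, np.float64(212.0)), (0.9, np.float64(232.0)), (1.0, np.float64(252.0)), (1.1, np.float64(271.0)), (1.2, np.float64(290.0)), (1.3, np.float64(308.0)), (1.4, np.float64(324.0)), (1.5, np.float64(339.0))]
[(225, 102), (228, 104), (231, 106), (234, 58), (237, 48), (240, 74), (243, 87), (246, 92), (249, 95), (252, 94), (255, 99), (258, 93), (261, 102), (264, 106), (267, 105), (270, 105), (273, 105), (276, 104), (279, 104), (282, 104), (285, 95), (288, -5), (291, -4), (294, -4), (297, -4), (300, -4), (303, -4), (306, -5), (309, -4), (312, -5), (315, 67), (318, 99), (321, 99), (324, 99), (327, 98), (330, 98), (333, 98), (336, 99), (339, 97)]
0.8 [[289.0, 250.0], [131.0, 252.0]]
1 [[287.0, 221.0], [131.0, 223.0]]
1.2 [[285.0, 194.0], [130.0, 196.0]]
1.4 [[283.0, 172.0], [129.0, 174.0]]
1.57 [[281.0, 158.0], [129.0, 159.0]]
```

View pics/v5.png

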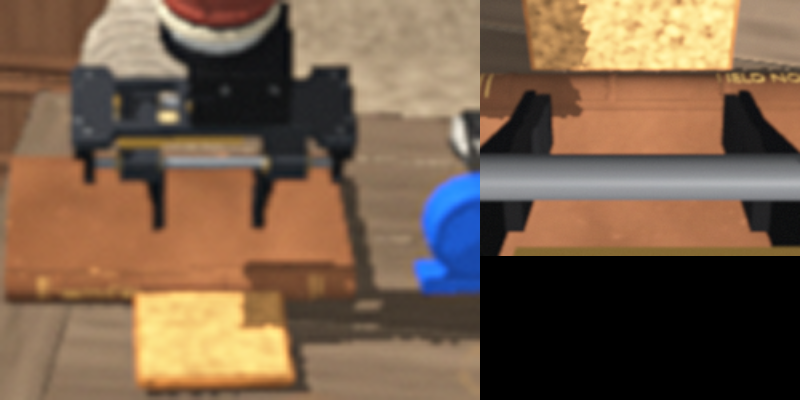

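It slipped off the fingertips and dropped back cork up against the spine, undisturbed. The tip had been catching only the edge's vertical band. I'll work out a proper contact path: start with less tilt so the tip gets under the edge, add tilt during the lift, then push level.

```bash
cat > path.py <<'E'
from h import *
# coaster section (y out from spine side, z) in mm; E = lower outer edge
P=np.array([[9,0],[101,0],[110,9],[110,15],[107,15],[107,18],[3,18],[3,15],[0,15],[0,9]],float)
def pose(th):
    c,s=np.cos(th),np.sin(th); Q=P@np.array([[c,s],[-s,c]]); return Q-[Q[:,0].min()-92,Q[:,1].min()]
def tcp(C,a): return C+9.5*np.array([np.cos(a),-np.sin(a)])+22*np.array([np.sin(a),np.cos(a)])
if __name__=="__main__":
    for th in (0,.05,.1,.15,.2,.25,.3,.35,.4,.45,.5):
        Q=pose(th); E=Q[2]; a=.1+.6*th; C=E-5.6*np.array([np.sin(a),np.cos(a)])
        print(th,round(a,2),"E",E.round(1),"V",Q[1].round(1),"C",C.round(1),"TCP",tcp(C,a).round(1))
    print("start",tcp(np.array([225,3.4]),.1)); o=observe(); print(wb(o["ee_pos"]),o["time"])
    m=px=None
    s=cv2.imread("pics/v5.png"); W=camera_model("side")
    for u,v in ((135,385),(295,385),(135,292),(275,292)): print(wb(px2w(W,230+u/4,140+v/4,.012)).round(3))
    go(bw(-.019,.250,.10),tgt(.163,.1))
E
python3 path.py
```

```text
0 0.1 E [202.   9.] V [193.   0.] C [201.4   3.4] TCP [213.1  24.4]
0.05 0.13 E [202.2  14. ] V [193.6   4.6] C [201.4   8.5] TCP [213.7  29.1]
0.1 0.16 E [202.  19.] V [194.    9.2] C [201.2  13.5] TCP [214.   33.7]
0.15 0.19 E [201.7  24. ] V [194.1  13.7] C [200.6  18.5] TCP [214.1  38.3]
0.2 0.22 E [201.   28.9] V [194.   18.3] C [199.8  23.4] TCP [213.8  42.8]
0.25 0.25 E [200.1  33.7] V [193.6  22.8] C [198.7  28.3] TCP [213.3  47.2]
0.3 0.28 E [198.9  38.4] V [192.9  27.2] C [197.3  33.1] TCP [212.5  51.6]
0.35 0.31 E [197.4  43.1] V [192.   31.5] C [195.7  37.8] TCP [211.4  55.8]
0.4 0.34 E [195.7  47.6] V [190.9  35.8] C [193.8  42.3] TCP [210.1  59.9]
0.45 0.37 E [193.7  52. ] V [189.5  40. ] C [191.6  46.8] TCP [208.4  63.9]
0.5 0.4 E [191.4  56.3] V [187.8  44.1] C [189.2  51.2] TCP [206.5  67.7]
start [236.64887474  24.34167418]
[-0.01732408  0.14791927  0.12414391] 13.3667
[0.037 0.217 0.012]
[-0.075  0.221  0.012]
[0.034 0.097 0.012]
[-0.071  0.1    0.012]
t 13.37 at [ 0.5079 -0.0359  0.1241] yaw,F [ 0.1  0.1 -0.3] w 0.7 q6 [-0.07  0.05  1.97 -0.29  1.07 -0.09]
shift cm [10.48 -0.24 -0.29] turn [-0.001  0.16  -0.007]
```

play_rows(targets=[[[3.5,-0.1,-0.5],[0,0.04,0],0.7],[[7,-0.2,-0.5],[0,0.08,0],0.7],[[10.5,-0.2,-0.3],[0,0.12,0],0.7],[[11,-0.2,1.5],[0,0.16,0],0.7],[[11.5,-0.2,3.5],[0,0.16,0],0.7],[[12,-0.2,5.2],[0,0.16,0],0.7],[[12.2,-0.2,6.4],[0,0.16,0],0.7],[[12.3,-0.2,6.8],[0,0.16,0],0.7]])

```text
time: 14.03
ee_pos: [0.4876, 0.0651, 0.0238]
tcp_rot: [1.992, 2.332, -0.104]
force: [-0.1, 0.3, 1.0]
grip_width: 0.7
```

```bash
python3 - <<'E'
from h import *
print(wb(observe()["ee_pos"]))
go(bw(-.019,.220,.0243),tgt(.163,.1))
E
```

```text
[-0.02095139  0.2508136   0.02384164]
t 14.03 at [0.4876 0.0651 0.0238] yaw,F [-0.1  0.3  1. ] w 0.7 q6 [ 0.04  0.2   2.02 -0.12  0.92 -0.04]
shift cm [-3.07  0.21  0.26] turn [-0.005 -0.001 -0.005]
```

play_rows(targets=[[[-0.5,0.1,0.05],[0,0,0],0.7],[[-1,0.2,0.1],[0,0,0],0.7],[[-1.5,0.2,0.15],[0,0,0],0.7],[[-2,0.2,0.2],[0,0,0],0.7],[[-2.5,0.2,0.25],[0,0,0],0.7],[[-3,0.2,0.3],[0,0,0],0.7],[[-3.2,0.2,0.32],[0,0,0],0.7],[[-3.2,0.2,0.32],[0,0,0],0.7]])

```text
time: 14.7
ee_pos: [0.4971, 0.0334, 0.0267]
tcp_rot: [1.991, 2.329, -0.098]
force: [1.0, 1.5, -0.5]
grip_width: 0.703
```

```bash
python3 - <<'E'
from h import *
print(wb(observe()["ee_pos"]))
go(bw(-.019,.2130,.0243),tgt(.163,.1))
E
```

```text
[-0.0167692   0.2180224   0.02671855]
t 14.7 at [0.4971 0.0334 0.0267] yaw,F [ 1.   1.5 -0.5] w 0.7 q6 [-0.03  0.2   2.01 -0.12  0.92 -0.11]
shift cm [-0.48 -0.22  0.29] turn [ 0.    -0.001 -0.007]
```

play_rows(targets=[[[0.05,0,0.2],[0,0,0],0.7],[[0,0,0.22],[0,0,0],0.7],[[-0.1,0,0.23],[0,0,0],0.7],[[-0.2,0,0.24],[0,0,0],0.7],[[-0.3,0,0.25],[0,0,0],0.7],[[-0.4,0,0.26],[0,0,0],0.7],[[-0.4,0,0.26],[0,0,0],0.7],[[-0.4,0,0.26],[0,0,0],0.7]])

```text
time: 15.37
ee_pos: [0.4965, 0.0324, 0.0237]
tcp_rot: [1.993, 2.333, -0.096]
force: [-2.2, 14.7, 3.6]
grip_width: 0.695
```

```bash
python3 - <<'E'
from h import *
print(wb(observe()["ee_pos"]))
go(bw(-.019,.2130,.0243),tgt(.163,.1))
E
```

```text
[-0.01752003  0.21707523  0.02374357]
t 15.37 at [0.4965 0.0324 0.0237] yaw,F [-2.2 14.7  3.6] w 0.69 q6 [-0.03  0.2   2.01 -0.12  0.91 -0.12]
shift cm [-0.41 -0.15 -0.02] turn [-0.001 -0.005 -0.006]
```

play_rows(targets=[[[0,0,-0.24],[0,-0.015,0],0.7],[[-0.01,0,-0.47],[0,-0.03,0],0.7],[[-0.02,0,-0.7],[0,-0.045,0],0.7],[[-0.04,0,-0.93],[0,-0.06,0],0.7],[[-0.06,0,-1.16],[0,-0.075,0],0.7],[[-0.09,0,-1.39],[0,-0.09,0],0.7],[[-0.12,0,-1.61],[0,-0.105,0],0.7],[[-0.15,0,-1.83],[0,-0.12,0],0.7]])

```text
time: 16.03
ee_pos: [0.4964, 0.0328, 0.0419]
tcp_rot: [1.93, 2.258, -0.209]
force: [-2.8, 14.1, 1.5]
grip_width: 0.701
```

```bash
cat > edge2.py <<'E'
from path import *
o=observe(); b=wb(o["ee_pos"]); a=np.arccos(-R.from_rotvec(o["tcp_rot"]).as_matrix()[2,2]); print("book",b.round(4),"tilt",a.round(3),"F",o["force"].round(1),o["time"])
C=b[1:]*1000-[4,0]-tcp(np.zeros(2),a); print("corner",C.round(1))
W=camera_model("wrist"); im=camera("wrist")
for t in np.arange(0,1.6,.1):
    Q=pose(t)+[2,0]; f=lambda p:w2px(W,bw(-.019,p[0]/1e3,p[1]/1e3))[1].round(0)
    print(round(t,1),"rows V,E,top,corktop",[float(f(Q[i])) for i in (1,2,3,5)],"E",Q[2].round(0))
c=im[190:345,250:315].astype(float).mean(1); print([(190+3*i,c[3*i].astype(int).tolist()) for i in range(52)])
E
python3 edge2.py
```

```text
book [-0.0175  0.2176  0.0419] tilt 0.216 F [-2.8 14.1  1.5] 16.0333
corner [199.6  22.4]
0.0 rows V,E,top,corktop [265.0, 262.0, 268.0, 276.0] E [204.   9.]
0.1 rows V,E,top,corktop [273.0, 273.0, 280.0, 288.0] E [204.  19.]
0.2 rows V,E,top,corktop [282.0, 286.0, 295.0, 302.0] E [203.  29.]
0.3 rows V,E,top,corktop [294.0, 301.0, 311.0, 319.0] E [201.  38.]
0.4 rows V,E,top,corktop [308.0, 318.0, 330.0, 338.0] E [198.  48.]
0.5 rows V,E,top,corktop [323.0, 338.0, 351.0, 358.0] E [193.  56.]
0.6 rows V,E,top,corktop [341.0, 359.0, 373.0, 380.0] E [188.  64.]
0.7 rows V,E,top,corktop [359.0, 382.0, 396.0, 402.0] E [182.  72.]
0.8 rows V,E,top,corktop [379.0, 405.0, 420.0, 425.0] E [175.  79.]
0.9 rows V,E,top,corktop [401.0, 431.0, 445.0, 449.0] E [168.  86.]
1.0 rows V,E,top,corktop [423.0, 456.0, 470.0, 472.0] E [159.  93.]
1.1 rows V,E,top,corktop [445.0, 480.0, 493.0, 493.0] E [151.  98.]
1.2 rows V,E,top,corktop [465.0, 502.0, 513.0, 512.0] E [141. 103.]
1.3 rows V,E,top,corktop [484.0, 521.0, 530.0, 527.0] E [131. 106.]
1.4 rows V,E,top,corktop [501.0, 536.0, 544.0, 540.0] E [1
[... 537 characters left out ...]
 (253, [64, 76, 90]), (256, [65, 78, 91]), (259, [65, 77, 92]), (262, [65, 78, 92]), (265, [68, 82, 97]), (268, [68, 82, 97]), (271, [69, 82, 98]), (274, [68, 82, 97]), (277, [68, 82, 97]), (280, [67, 81, 95]), (283, [52, 75, 108]), (286, [58, 66, 84]), (289, [94, 92, 90]), (292, [123, 120, 118]), (295, [142, 138, 137]), (298, [159, 155, 153]), (301, [181, 178, 175]), (304, [199, 196, 195]), (307, [180, 177, 174]), (310, [169, 164, 163]), (313, [153, 148, 145]), (316, [87, 136, 180]), (319, [92, 146, 194]), (322, [88, 141, 188]), (325, [86, 138, 183]), (328, [91, 145, 193]), (331, [99, 159, 210]), (334, [156, 231, 253]), (337, [151, 226, 251]), (340, [161, 234, 253]), (343, [150, 231, 254])]
```

The tilt matches the model at θ≈0.2 with the tip well under the edge. Continuing.

play_rows(targets=[[[-0.1,0,-0.22],[0,-0.015,0],0.7],[[-0.18,0,-0.42],[0,-0.03,0],0.7],[[-0.27,0,-0.63],[0,-0.045,0],0.7],[[-0.35,0,-0.83],[0,-0.06,0],0.7],[[-0.55,0,-1.2],[0,-0.09,0],0.7],[[-0.77,0,-1.57],[0,-0.12,0],0.7],[[-1.03,0,-1.93],[0,-0.15,0],0.7],[[-1.05,0,-1.93],[0,-0.15,0],0.7]])

```text
time: 16.75
ee_pos: [0.4984, 0.0263, 0.0639]
tcp_rot: [1.842, 2.161, -0.343]
force: [-1.9, 8.3, 2.3]
grip_width: 0.699
```

```bash
python3 edge2.py
```

```text
book [-0.0167  0.2108  0.0639] tilt 0.369 F [-1.9  8.3  2.3] 16.75
corner [190.   46.8]
0.0 rows V,E,top,corktop [224.0, 223.0, 229.0, 235.0] E [204.   9.]
0.1 rows V,E,top,corktop [232.0, 233.0, 240.0, 247.0] E [204.  19.]
0.2 rows V,E,top,corktop [241.0, 245.0, 253.0, 260.0] E [203.  29.]
0.3 rows V,E,top,corktop [252.0, 258.0, 268.0, 275.0] E [201.  38.]
0.4 rows V,E,top,corktop [265.0, 274.0, 284.0, 291.0] E [198.  48.]
0.5 rows V,E,top,corktop [278.0, 291.0, 302.0, 309.0] E [193.  56.]
0.6 rows V,E,top,corktop [293.0, 309.0, 321.0, 327.0] E [188.  64.]
0.7 rows V,E,top,corktop [309.0, 328.0, 340.0, 345.0] E [182.  72.]
0.8 rows V,E,top,corktop [326.0, 347.0, 359.0, 363.0] E [175.  79.]
0.9 rows V,E,top,corktop [344.0, 367.0, 379.0, 382.0] E [168.  86.]
1.0 rows V,E,top,corktop [361.0, 387.0, 398.0, 399.0] E [159.  93.]
1.1 rows V,E,top,corktop [378.0, 405.0, 415.0, 415.0] E [151.  98.]
1.2 rows V,E,top,corktop [394.0, 421.0, 430.0, 429.0] E [141. 103.]
1.3 rows V,E,top,corktop [409.0, 435.0, 442.0, 440.0] E [131. 106.]
1.4 rows V,E,top,corktop [421.0, 447.0, 452.0, 449.0] E [121
[... 578 characters left out ...]
4]), (256, [89, 107, 127]), (259, [91, 109, 129]), (262, [87, 104, 123]), (265, [80, 96, 114]), (268, [80, 95, 113]), (271, [81, 97, 115]), (274, [84, 100, 118]), (277, [87, 103, 121]), (280, [59, 85, 121]), (283, [50, 83, 128]), (286, [63, 72, 91]), (289, [90, 88, 85]), (292, [119, 117, 115]), (295, [141, 137, 135]), (298, [160, 156, 154]), (301, [178, 174, 172]), (304, [202, 199, 198]), (307, [197, 194, 191]), (310, [163, 159, 157]), (313, [104, 101, 102]), (316, [143, 220, 252]), (319, [142, 217, 248]), (322, [144, 221, 250]), (325, [137, 211, 247]), (328, [137, 213, 247]), (331, [98, 143, 208]), (334, [97, 138, 206]), (337, [101, 144, 212]), (340, [100, 143, 211]), (343, [98, 145, 211])]
```

play_rows(targets=[[[-0.25,0,0.07],[0,0,0],0.7],[[-0.5,0,0.15],[0,0,0],0.7],[[-0.75,0,0.25],[0,0,0],0.7],[[-1.0,0,0.33],[0,0,0],0.7],[[-1.3,0,0.43],[0,0,0],0.7],[[-1.6,0,0.55],[0,0,0],0.7],[[-1.9,0,0.65],[0,0,0],0.7],[[-1.9,0,0.65],[0,0,0],0.7]])

```text
time: 17.47
ee_pos: [0.5014, 0.0031, 0.0644]
tcp_rot: [1.845, 2.159, -0.346]
force: [-0.9, -0.3, -0.1]
grip_width: 0.699
```

```bash
sed -i 's/range(52)/range(25,52)/' edge2.py; python3 edge2.py
```

```text
book [-0.0174  0.1874  0.0644] tilt 0.37 F [-0.9 -0.3 -0.1] 17.4667
corner [166.6  47.3]
0.0 rows V,E,top,corktop [196.0, 193.0, 198.0, 205.0] E [204.   9.]
0.1 rows V,E,top,corktop [203.0, 202.0, 209.0, 216.0] E [204.  19.]
0.2 rows V,E,top,corktop [212.0, 214.0, 222.0, 230.0] E [203.  29.]
0.3 rows V,E,top,corktop [223.0, 228.0, 237.0, 245.0] E [201.  38.]
0.4 rows V,E,top,corktop [235.0, 243.0, 254.0, 262.0] E [198.  48.]
0.5 rows V,E,top,corktop [249.0, 261.0, 273.0, 280.0] E [193.  56.]
0.6 rows V,E,top,corktop [265.0, 280.0, 293.0, 299.0] E [188.  64.]
0.7 rows V,E,top,corktop [282.0, 300.0, 313.0, 319.0] E [182.  72.]
0.8 rows V,E,top,corktop [299.0, 321.0, 334.0, 338.0] E [175.  79.]
0.9 rows V,E,top,corktop [318.0, 343.0, 355.0, 359.0] E [168.  86.]
1.0 rows V,E,top,corktop [338.0, 364.0, 376.0, 378.0] E [159.  93.]
1.1 rows V,E,top,corktop [356.0, 384.0, 395.0, 396.0] E [151.  98.]
1.2 rows V,E,top,corktop [374.0, 402.0, 412.0, 411.0] E [141. 103.]
1.3 rows V,E,top,corktop [389.0, 418.0, 426.0, 424.0] E [131. 106.]
1.4 rows V,E,top,corktop [403.0, 431.0, 437.0, 434.0] E [121. 108.]
1.5 rows V,E,top,corktop [415.0, 441.0, 445.0, 441.0] E [111. 110.]
[(265, [86, 102, 121]), (268, [81, 97, 114]), (271, [79, 94, 111]), (274, [79, 93, 110]), (277, [77, 92, 109]), (280, [78, 93, 109]), (283, [52, 79, 115]), (286, [62, 69, 83]), (289, [91, 89, 87]), (292, [121, 118, 117]), (295, [142, 138, 137]), (298, [162, 158, 156]), (301, [180, 176, 173]), (304, [204, 201, 200]), (307, [199, 196, 194]), (310, [166, 162, 161]), (313, [109, 105, 103]), (316, [57, 93, 142]), (319, [57, 96, 147]), (322, [68, 116, 176]), (325, [74, 126, 190]), (328, [72, 122, 186]), (331, [68, 116, 173]), (334, [99, 156, 205]), (337, [102, 156, 212]), (340, [107, 153, 224]), (343, [101, 149, 216])]
```

play_rows(targets=[[[-0.4,0,0.07],[0,0,0],0.7],[[-0.8,0,0.14],[0,0,0],0.7],[[-1.2,0,0.21],[0,0,0],0.7],[[-1.6,0,0.28],[0,0,0],0.7],[[-1.9,0,0.33],[0,0,0],0.7],[[-2.2,0,0.38],[0,0,0],0.7],[[-2.5,0,0.44],[0,0,0],0.7],[[-2.5,0,0.44],[0,0,0],0.7]])

```text
time: 18.18
ee_pos: [0.5054, -0.0212, 0.0695]
tcp_rot: [1.845, 2.159, -0.345]
force: [0.9, -0.3, -0.2]
grip_width: 0.701
```

```bash
python3 edge2.py; python3 - <<'E'
from path import *
im=camera("side"); cv2.imwrite("pics/s6.png",im); m=camera_model("side")
for t in (0,.6,.8,1,1.2,1.4): 
    Q=pose(t)+[2,0]; print(t,[w2px(m,bw(-.019,Q[i][0]/1e3,Q[i][1]/1e3)).round(0).tolist() for i in (0,1,2,3)])
c=im[170:240,277:286].astype(int).mean(1); print([(170+2*i,c[2*i].astype(int).tolist()) for i in range(35)])
E
```

```text
book [-0.0174  0.1628  0.0695] tilt 0.37 F [ 0.9 -0.3 -0.2] 18.1833
corner [141.9  52.4]
0.0 rows V,E,top,corktop [159.0, 152.0, 157.0, 164.0] E [204.   9.]
0.1 rows V,E,top,corktop [164.0, 160.0, 167.0, 174.0] E [204.  19.]
0.2 rows V,E,top,corktop [172.0, 171.0, 179.0, 187.0] E [203.  29.]
0.3 rows V,E,top,corktop [182.0, 184.0, 193.0, 202.0] E [201.  38.]
0.4 rows V,E,top,corktop [194.0, 200.0, 210.0, 219.0] E [198.  48.]
0.5 rows V,E,top,corktop [208.0, 217.0, 229.0, 237.0] E [193.  56.]
0.6 rows V,E,top,corktop [224.0, 237.0, 250.0, 257.0] E [188.  64.]
0.7 rows V,E,top,corktop [241.0, 258.0, 271.0, 278.0] E [182.  72.]
0.8 rows V,E,top,corktop [259.0, 280.0, 293.0, 299.0] E [175.  79.]
0.9 rows V,E,top,corktop [279.0, 303.0, 316.0, 321.0] E [168.  86.]
1.0 rows V,E,top,corktop [300.0, 326.0, 339.0, 342.0] E [159.  93.]
1.1 rows V,E,top,corktop [320.0, 348.0, 360.0, 361.0] E [151.  98.]
1.2 rows V,E,top,corktop [338.0, 368.0, 378.0, 379.0] E [141. 103.]
1.3 rows V,E,top,corktop [356.0, 385.0, 394.0, 393.0] E [131. 106.]
1.4 rows V,E,top,corktop [371.0, 400.0, 407.0, 405.0] E [12
[... 1178 characters left out ...]
107, 125, 141]), (178, [149, 173, 182]), (180, [101, 105, 106]), (182, [30, 28, 28]), (184, [27, 24, 25]), (186, [25, 23, 23]), (188, [27, 27, 30]), (190, [27, 31, 35]), (192, [23, 22, 23]), (194, [24, 22, 22]), (196, [32, 28, 26]), (198, [44, 72, 90]), (200, [48, 102, 157]), (202, [97, 112, 138]), (204, [133, 131, 129]), (206, [43, 75, 116]), (208, [41, 78, 125]), (210, [41, 78, 125]), (212, [40, 75, 120]), (214, [40, 76, 121]), (216, [41, 79, 128]), (218, [53, 80, 113]), (220, [58, 72, 85]), (222, [81, 102, 122]), (224, [82, 100, 120]), (226, [72, 88, 106]), (228, [72, 91, 109]), (230, [69, 86, 104]), (232, [63, 79, 95]), (234, [92, 115, 138]), (236, [91, 115, 138]), (238, [91, 115, 139])]
```

Wood now fills the wrist view and θ≈1.1 from the contact geometry. I'll keep pushing, rising a little.

play_rows(targets=[[[-0.3,0,-0.08],[0,0,0],0.7],[[-0.6,0,-0.17],[0,0,0],0.7],[[-0.9,0,-0.25],[0,0,0],0.7],[[-1.2,0,-0.33],[0,0,0],0.7],[[-1.5,0,-0.42],[0,0,0],0.7],[[-1.8,0,-0.5],[0,0,0],0.7],[[-2.1,0,-0.58],[0,0,0],0.7],[[-2.4,0,-0.67],[0,0,0],0.7]])

```text
time: 18.95
ee_pos: [0.5085, -0.0406, 0.0845]
tcp_rot: [1.845, 2.159, -0.345]
force: [0.7, -0.1, -0.7]
grip_width: 0.699
```

```bash
cat > side.py <<'E'
from path import *
import sys
o=observe(); b=wb(o["ee_pos"]); a=np.arccos(-R.from_rotvec(o["tcp_rot"]).as_matrix()[2,2]); print("book",b.round(4),"tilt",a.round(3),"corner",(b[1:]*1000-[4,0]-tcp(np.zeros(2),a)).round(1),"F",o["force"].round(1),o["time"])
im=camera("side"); cv2.imwrite(f"pics/{sys.argv[1]}.png",im); w=camera("wrist"); cv2.imwrite(f"pics/{sys.argv[1]}w.png",w)
c=im[170:240,277:286].astype(int).mean(1); print("side",[(170+2*i,c[2*i].astype(int).tolist()) for i in range(10,32)])
c=w[190:345,250:315].astype(float).mean(1); print("wrist",[(190+5*i,c[5*i].astype(int).tolist()) for i in range(31)])
E
python3 side.py s7
```

```text
book [-0.0176  0.1431  0.0845] tilt 0.37 corner [122.3  67.4] F [ 0.7 -0.1 -0.7] 18.95
side [(190, [49, 105, 138]), (192, [49, 102, 164]), (194, [130, 134, 145]), (196, [99, 105, 115]), (198, [44, 85, 138]), (200, [45, 85, 137]), (202, [45, 86, 138]), (204, [45, 88, 140]), (206, [45, 86, 138]), (208, [44, 83, 133]), (210, [44, 84, 133]), (212, [45, 86, 137]), (214, [48, 92, 147]), (216, [49, 95, 152]), (218, [63, 82, 106]), (220, [102, 126, 151]), (222, [99, 123, 148]), (224, [102, 126, 150]), (226, [85, 106, 128]), (228, [86, 109, 130]), (230, [97, 121, 147]), (232, [98, 121, 147])]
wrist [(190, [123, 147, 172]), (195, [130, 154, 179]), (200, [126, 150, 176]), (205, [123, 147, 172]), (210, [122, 146, 171]), (215, [128, 152, 177]), (220, [127, 151, 177]), (225, [99, 119, 140]), (230, [62, 103, 157]), (235, [60, 102, 155]), (240, [58, 98, 149]), (245, [57, 95, 145]), (250, [56, 94, 143]), (255, [55, 92, 140]), (260, [54, 91, 139]), (265, [54, 91, 139]), (270, [55, 92, 141]), (275, [55, 93, 142]), (280, [55, 93, 142]), (285, [58, 88, 131]), (290, [101, 99, 97]), (295, [142, 138, 136]), (300, [172, 169, 166]), (305, [209, 206, 204]), (310, [172, 168, 167]), (315, [70, 96, 137]), (320, [61, 103, 157]), (325, [64, 109, 166]), (330, [68, 116, 176]), (335, [67, 115, 175]), (340, [66, 113, 171])]
```

play_rows(targets=[[[-0.76,0,-0.57],[0,0,0],0.7],[[-1.47,0,-1.04],[0,0,0],0.7],[[-2.14,0,-1.1],[0,0,0],0.7],[[-2.7,0,-0.89],[0,0,0],0.7],[[-3.26,0,-0.67],[0,0,0],0.7],[[-3.82,0,-0.45],[0,0,0],0.7],[[-4.38,0,-0.24],[0,0,0],0.7],[[-4.94,0,-0.02],[0,0,0],0.7]])

```text
time: 19.72
ee_pos: [0.5154, -0.0865, 0.102]
tcp_rot: [1.845, 2.16, -0.346]
force: [-0.1, 1.3, 0.6]
grip_width: 0.7
```

```bash
python3 side.py s8
```

```text
book [-0.0181  0.0968  0.102 ] tilt 0.37 corner [76.  84.9] F [-0.1  1.3  0.6] 19.7167
side [(190, [71, 111, 175]), (192, [74, 114, 179]), (194, [73, 136, 211]), (196, [54, 106, 167]), (198, [48, 92, 146]), (200, [43, 83, 133]), (202, [42, 81, 130]), (204, [41, 78, 125]), (206, [42, 80, 128]), (208, [50, 99, 162]), (210, [88, 175, 245]), (212, [85, 169, 241]), (214, [67, 135, 211]), (216, [55, 90, 133]), (218, [56, 68, 79]), (220, [55, 68, 81]), (222, [60, 75, 90]), (224, [108, 133, 159]), (226, [97, 121, 146]), (228, [97, 122, 147]), (230, [96, 120, 145]), (232, [97, 120, 145])]
wrist [(190, [65, 111, 167]), (195, [65, 111, 167]), (200, [66, 114, 169]), (205, [68, 117, 172]), (210, [70, 120, 174]), (215, [70, 119, 173]), (220, [71, 121, 177]), (225, [67, 116, 172]), (230, [69, 118, 175]), (235, [71, 122, 180]), (240, [72, 123, 181]), (245, [74, 127, 184]), (250, [79, 134, 193]), (255, [81, 139, 197]), (260, [82, 141, 199]), (265, [85, 145, 202]), (270, [104, 178, 241]), (275, [92, 133, 199]), (280, [91, 132, 197]), (285, [86, 121, 183]), (290, [92, 89, 88]), (295, [130, 126, 125]), (300, [158, 155, 152]), (305, [194, 191, 189]), (310, [149, 145, 144]), (315, [83, 111, 164]), (320, [83, 120, 182]), (325, [81, 117, 180]), (330, [80, 116, 177]), (335, [79, 116, 176]), (340, [82, 119, 181])]
```

```bash
python3 - <<'E'
from path import *
W=camera_model("wrist"); im=cv2.imread("pics/s8w.png")
for v in (100,268,272): print(v,[wb(px2w(W,285,v,z)).round(3).tolist() for z in (.036,.06)])
c=im[0:200,250:315].astype(int).mean(1); print([(5*i,c[5*i].astype(int).tolist()) for i in range(40)])
go(bw(-.018,.20,.14),tgt(.163,0))
E
```

```text
100 [[-0.014, 0.165, 0.036], [-0.014, 0.173, 0.06]]
268 [[-0.013, 0.034, 0.036], [-0.013, 0.06, 0.06]]
272 [[-0.013, 0.029, 0.036], [-0.013, 0.056, 0.06]]
[(0, [107, 129, 154]), (5, [105, 127, 152]), (10, [105, 126, 150]), (15, [103, 125, 149]), (20, [105, 127, 151]), (25, [111, 134, 160]), (30, [117, 141, 167]), (35, [119, 143, 170]), (40, [118, 143, 169]), (45, [117, 141, 168]), (50, [116, 141, 167]), (55, [115, 139, 166]), (60, [114, 138, 165]), (65, [116, 140, 166]), (70, [114, 138, 164]), (75, [112, 136, 162]), (80, [116, 140, 167]), (85, [122, 147, 175]), (90, [123, 148, 175]), (95, [113, 137, 163]), (100, [110, 133, 158]), (105, [115, 139, 165]), (110, [116, 140, 166]), (115, [124, 148, 175]), (120, [132, 157, 185]), (125, [132, 158, 185]), (130, [127, 152, 179]), (135, [71, 85, 101]), (140, [65, 96, 138]), (145, [89, 153, 224]), (150, [103, 177, 241]), (155, [113, 191, 247]), (160, [115, 195, 249]), (165, [116, 197, 249]), (170, [115, 195, 249]), (175, [101, 173, 234]), (180, [71, 122, 182]), (185, [66, 113, 170]), (190, [65, 111, 167]), (195, [65, 111, 167])]
t 19.82 at [ 0.5156 -0.0867  0.1022] yaw,F [-0.3 -0.6  0. ] w 0.7 q6 [-0.1   0.11  1.99 -0.43  0.99 -0.03]
shift cm [ 8.28 -0.07 -7.27] turn [-0.002  0.37  -0.007]
```

The edge profile puts the coaster wood side up on the book, from y≈0.03 to ≈0.13, so it overhangs as expected. I'll back off and look.

play_rows(targets=[[[-0.7,0,-1.9],[0,0,0],0.7],[[0.5,0,-4.2],[0,0,0],0.7],[[3,0,-6],[0,0.1,0],0.7],[[6,0,-7],[0,0.2,0],0.7],[[8.3,0,-7.3],[0,0.3,0],0.7],[[8.3,0,-7.3],[0,0.37,0],0.7],[[8.3,0,-7.3],[0,0.37,0],0.7],[[8.3,0,-7.3],[0,0.37,0],0.7]])

```text
time: 20.48
ee_pos: [0.4994, 0.0158, 0.1403]
tcp_rot: [2.042, 2.386, -0.002]
force: [-0.2, -0.3, 0.0]
grip_width: 0.703
```

```bash
python3 - <<'E'
from path import *
import pickle
W=camera_model("wrist"); im=camera("wrist"); s=camera("side"); pickle.dump(W,open("w9.pkl","wb"))
cv2.imwrite("pics/w9raw.png",im)
o=np.zeros((420,800,3),np.uint8); o[:,:420]=im[0:420,70:490]; o[:380,420:]=cv2.resize(s[140:235,230:325],(380,380),interpolation=cv2.INTER_CUBIC); cv2.imwrite("pics/v9.png",o)
go(bw(-.018,.17,.053),tgt(.163,0))
E
```

```text
t 20.58 at [0.4992 0.0164 0.1402] yaw,F [-0.2  0.  -0.1] w 0.7 q6 [-0.12  0.02  1.95 -0.    1.17 -0.28]
shift cm [-3.08 -0.03  8.72] turn [-0.001  0.002 -0.006]
```

View pics/v9.png

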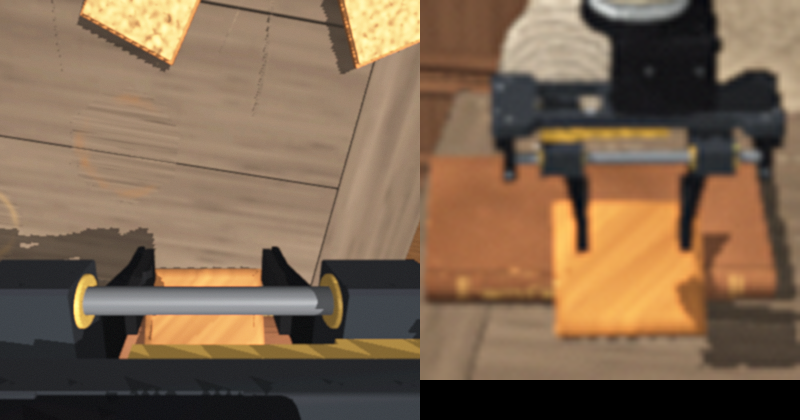

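```bash
python3 - <<'E'
from path import *
m=camera_model("side")
for u,v in ((263.7,223.5),(301.3,222),(263,190),(300,190)): print([wb(px2w(m,u,v,z)).round(3).tolist() for z in (.02,.036,.05)])
E
```

```text
[[0.036, 0.165, 0.02], [0.036, 0.189, 0.036], [0.037, 0.21, 0.05]]
[[-0.073, 0.161, 0.02], [-0.07, 0.185, 0.036], [-0.068, 0.206, 0.05]]
[[0.033, -0.025, 0.02], [0.034, 0.003, 0.036], [0.034, 0.027, 0.05]]
[[-0.084, -0.022, 0.02], [-0.082, 0.006, 0.036], [-0.079, 0.029, 0.05]]
```

The coaster is cork side down but still leaning on the spine's top. Its near edge rests on the desk at y≈0.135 and the far end is up over the book. I'll push the low edge inward so it tips flat.

play_rows(targets=[[[-0.5,0,3.5],[0,0,0],0.7],[[-1,0,7],[0,0,0],0.7],[[-1.5,0,9.5],[0,0,0],0.7],[[-2,0,10.6],[0,0,0],0.7],[[-2.6,0,10.6],[0,0,0],0.7],[[-3.3,0,10.6],[0,0,0],0.7],[[-4,0,10.6],[0,0,0],0.7],[[-4.6,0,10.6],[0,0,0],0.7]])

```text
time: 21.25
ee_pos: [0.5086, -0.0298, 0.0365]
tcp_rot: [2.038, 2.386, 0.003]
force: [-0.2, 0.1, -0.7]
grip_width: 0.694
```

play_rows(targets=[[[-0.4,0,0],[0,0,0],0.7],[[-0.8,0,-0.1],[0,0,0],0.7],[[-1.2,0,-0.2],[0,0,0],0.7],[[-1.6,0,-0.3],[0,0,0],0.7],[[-2,0,-0.4],[0,0,0],0.7],[[-2.4,0,-0.5],[0,0,0],0.7],[[-2.4,0,-0.5],[0,0,0],0.7],[[-2.4,0,-0.5],[0,0,0],0.7]])

```text
time: 21.92
ee_pos: [0.5105, -0.0528, 0.0395]
tcp_rot: [2.04, 2.388, -0.0]
force: [-0.9, 1.2, 0.4]
grip_width: 0.701
```

```bash
python3 side.py s10
```

```text
book [-0.0175  0.1308  0.0395] tilt 0.001 corner [117.3  17.5] F [-0.9  1.2  0.4] 21.9167
side [(190, [48, 42, 37]), (192, [54, 119, 155]), (194, [75, 160, 233]), (196, [87, 143, 213]), (198, [163, 158, 154]), (200, [67, 91, 128]), (202, [46, 93, 149]), (204, [47, 91, 146]), (206, [48, 93, 148]), (208, [50, 96, 153]), (210, [51, 99, 158]), (212, [52, 102, 162]), (214, [52, 102, 164]), (216, [51, 99, 160]), (218, [50, 84, 128]), (220, [55, 67, 80]), (222, [51, 63, 75]), (224, [79, 99, 117]), (226, [96, 119, 144]), (228, [95, 120, 144]), (230, [94, 118, 143]), (232, [94, 118, 143])]
wrist [(190, [112, 134, 161]), (195, [114, 138, 165]), (200, [121, 145, 172]), (205, [123, 147, 174]), (210, [114, 138, 163]), (215, [108, 131, 155]), (220, [114, 137, 162]), (225, [114, 137, 163]), (230, [119, 144, 170]), (235, [125, 152, 178]), (240, [93, 113, 132]), (245, [73, 88, 104]), (250, [67, 80, 95]), (255, [67, 81, 96]), (260, [69, 83, 99]), (265, [71, 85, 101]), (270, [70, 85, 100]), (275, [53, 83, 124]), (280, [52, 89, 138]), (285, [57, 92, 140]), (290, [111, 108, 106]), (295, [143, 139, 137]), (300, [174, 172, 169]), (305, [175, 171, 169]), (310, [152, 148, 147]), (315, [81, 102, 138]), (320, [55, 95, 146]), (325, [54, 94, 145]), (330, [54, 93, 144]), (335, [54, 92, 143]), (340, [53, 92, 142])]
```

play_rows(targets=[[[0.5,0,-1.5],[0,0,0],0.7],[[1.5,0,-4],[0,0,0],0.7],[[1.5,0,-7.5],[0,0,0],0.7],[[0,0,-10.5],[0,0,0],0.7],[[-3,0,-10.5],[0,0,0],0.7],[[-6,0,-10.5],[0,0,0],0.7],[[-7.6,0,-10.5],[0,0,0],0.7],[[-7.6,0,-10.5],[0,0,0],0.7]])

```text
time: 22.68
ee_pos: [0.523, -0.1306, 0.1451]
tcp_rot: [2.042, 2.384, -0.001]
force: [-0.3, 0.7, 0.1]
grip_width: 0.702
```

```bash
python3 side.py s11; python3 - <<'E'
from path import *
W=camera_model("wrist");m=camera_model("side")
# hypotheses: leaning with foot at y0 on desk, or flat with near edge at y0
for n,th,foot in [("lean",np.arctan(27/43),(135,0)),("lean",np.arctan(27/25),(117,0)),("flat",0,(120,27)),("flat",0,(135,27))]:
    d=np.array([-np.cos(th),np.sin(th)]); nn=np.array([np.sin(th),np.cos(th)])
    pts=[np.array(foot)+d*s+nn*h for s,h in ((0,3),(9,18),(101,18),(110,9))]
    print(n,round(th,2),"side",[w2px(m,bw(-.019,*(p/1e3)))[1].round(0) for p in pts],"wrist",[w2px(W,bw(-.019,*(p/1e3)))[1].round(0) for p in pts])
im=cv2.imread("pics/s11w.png"); c=im[60:280,250:315].astype(int).mean(1); print([(60+5*i,c[5*i].astype(int).tolist()) for i in range(28)])
E
```

```text
book [-0.0178  0.052   0.1451] tilt 0.003 corner [ 38.4 123.1] F [-0.3  0.7  0.1] 22.6833
side [(190, [69, 118, 186]), (192, [81, 162, 237]), (194, [80, 160, 234]), (196, [77, 154, 231]), (198, [78, 156, 231]), (200, [78, 157, 233]), (202, [80, 161, 235]), (204, [81, 162, 236]), (206, [80, 159, 235]), (208, [78, 157, 233]), (210, [80, 159, 234]), (212, [83, 164, 237]), (214, [84, 169, 240]), (216, [87, 174, 243]), (218, [90, 179, 246]), (220, [85, 170, 241]), (222, [70, 141, 220]), (224, [57, 88, 129]), (226, [92, 114, 137]), (228, [93, 116, 141]), (230, [91, 114, 139]), (232, [92, 114, 139])]
wrist [(190, [97, 169, 237]), (195, [98, 170, 237]), (200, [98, 170, 238]), (205, [99, 171, 238]), (210, [100, 173, 239]), (215, [102, 176, 240]), (220, [103, 178, 241]), (225, [104, 180, 243]), (230, [105, 181, 244]), (235, [94, 164, 231]), (240, [86, 125, 190]), (245, [85, 124, 188]), (250, [84, 123, 186]), (255, [84, 122, 186]), (260, [83, 121, 184]), (265, [82, 119, 182]), (270, [82, 120, 183]), (275, [83, 120, 183]), (280, [82, 118, 181]), (285, [77, 109, 166]), (290, [104, 101, 99]), (295
[... 873 characters left out ...]
at64(130.0), np.float64(245.0), np.float64(251.0)]
[(60, [107, 129, 154]), (65, [106, 129, 154]), (70, [107, 129, 154]), (75, [105, 128, 153]), (80, [110, 133, 159]), (85, [113, 137, 162]), (90, [107, 130, 154]), (95, [103, 126, 150]), (100, [108, 130, 155]), (105, [113, 136, 161]), (110, [87, 154, 228]), (115, [101, 176, 241]), (120, [101, 175, 241]), (125, [100, 174, 240]), (130, [98, 171, 238]), (135, [97, 169, 238]), (140, [97, 169, 237]), (145, [97, 168, 237]), (150, [96, 167, 236]), (155, [95, 165, 235]), (160, [94, 165, 234]), (165, [94, 165, 234]), (170, [95, 165, 235]), (175, [96, 167, 236]), (180, [97, 168, 237]), (185, [97, 169, 237]), (190, [97, 169, 237]), (195, [98, 170, 237])]
```

play_rows(targets=[[[0.4,0,2.5],[0,0,0],0.7],[[0.4,0,4],[0,0,0],0.7],[[0.4,0,5],[0,0,0],0.7],[[0.2,0,5.7],[0,0,0],0.7],[[0,0,6.3],[0,0,0],0.7],[[-0.3,0,6.8],[0,0,0],0.7],[[-0.6,0,7.3],[0,0,0],0.7],[[-0.8,0,7.6],[0,0,0],0.7]])

```text
time: 23.45
ee_pos: [0.5239, -0.1358, 0.0683]
tcp_rot: [2.04, 2.388, 0.0]
force: [-0.6, 0.2, 0.8]
grip_width: 0.699
```

```bash
python3 side.py s12
```

```text
book [-0.0178  0.0467  0.0683] tilt 0.001 corner [33.2 46.3] F [-0.6  0.2  0.8] 23.45
side [(190, [37, 55, 87]), (192, [39, 57, 90]), (194, [40, 60, 95]), (196, [43, 84, 135]), (198, [66, 132, 207]), (200, [73, 146, 224]), (202, [74, 150, 228]), (204, [74, 148, 225]), (206, [75, 149, 227]), (208, [79, 156, 232]), (210, [82, 165, 238]), (212, [86, 171, 241]), (214, [84, 167, 240]), (216, [66, 134, 210]), (218, [62, 98, 141]), (220, [54, 66, 78]), (222, [51, 63, 75]), (224, [62, 76, 91]), (226, [93, 117, 140]), (228, [94, 118, 142]), (230, [93, 116, 141]), (232, [93, 116, 141])]
wrist [(190, [90, 159, 230]), (195, [91, 159, 231]), (200, [91, 158, 230]), (205, [90, 157, 229]), (210, [89, 156, 228]), (215, [88, 155, 228]), (220, [88, 154, 227]), (225, [87, 153, 226]), (230, [88, 154, 226]), (235, [88, 154, 227]), (240, [68, 119, 179]), (245, [58, 101, 155]), (250, [54, 94, 146]), (255, [53, 91, 142]), (260, [53, 92, 144]), (265, [51, 88, 138]), (270, [47, 71, 109]), (275, [47, 68, 105]), (280, [51, 74, 113]), (285, [50, 68, 103]), (290, [99, 97, 94]), (295, [128, 124, 122]), (300, [157, 155, 153]), (305, [158, 154, 152]), (310, [136, 133, 132]), (315, [72, 83, 108]), (320, [50, 72, 111]), (325, [51, 72, 112]), (330, [50, 72, 110]), (335, [51, 73, 113]), (340, [57, 83, 127])]
```

The coaster is pressed nearly flat, but it hangs out too far to stay there. I'll try dragging it inward under light finger pressure.

play_rows(targets=[[[0,0,0.15],[0,0,0],0.7],[[0,0,0.3],[0,0,0],0.7],[[-0.2,0,0.4],[0,0,0],0.7],[[-0.5,0,0.45],[0,0,0],0.7],[[-0.8,0,0.45],[0,0,0],0.7],[[-1.1,0,0.45],[0,0,0],0.7],[[-1.4,0,0.45],[0,0,0],0.7],[[-1.4,0,0.45],[0,0,0],0.7]])

```text
time: 24.22
ee_pos: [0.5281, -0.1485, 0.0672]
tcp_rot: [2.04, 2.386, 0.006]
force: [-0.4, 7.5, 17.1]
grip_width: 0.696
```

```bash
python3 side.py s13
```

```text
book [-0.0156  0.0335  0.0672] tilt 0.005 corner [19.9 45.3] F [-0.4  7.5 17.1] 24.2167
side [(190, [37, 56, 88]), (192, [39, 58, 91]), (194, [41, 78, 126]), (196, [67, 135, 211]), (198, [72, 144, 221]), (200, [73, 147, 225]), (202, [72, 147, 224]), (204, [74, 149, 226]), (206, [78, 156, 232]), (208, [82, 165, 238]), (210, [85, 170, 241]), (212, [81, 161, 237]), (214, [62, 124, 195]), (216, [48, 73, 103]), (218, [53, 65, 76]), (220, [53, 65, 78]), (222, [60, 75, 89]), (224, [104, 129, 154]), (226, [93, 117, 141]), (228, [93, 118, 142]), (230, [92, 115, 139]), (232, [93, 116, 140])]
wrist [(190, [89, 157, 230]), (195, [90, 157, 229]), (200, [89, 156, 228]), (205, [88, 155, 228]), (210, [88, 154, 227]), (215, [87, 154, 226]), (220, [87, 153, 226]), (225, [87, 154, 226]), (230, [87, 154, 226]), (235, [88, 154, 226]), (240, [72, 125, 187]), (245, [60, 103, 158]), (250, [52, 90, 141]), (255, [52, 91, 142]), (260, [51, 89, 139]), (265, [47, 77, 121]), (270, [45, 65, 100]), (275, [46, 66, 102]), (280, [50, 72, 112]), (285, [50, 68, 101]), (290, [98, 96, 94]), (295, [127, 123, 121]), (300, [156, 154, 152]), (305, [157, 153, 151]), (310, [136, 132, 130]), (315, [72, 83, 108]), (320, [49, 71, 109]), (325, [51, 73, 112]), (330, [51, 73, 112]), (335, [51, 74, 113]), (340, [57, 82, 126])]
```

The drag works: the coaster followed by about 1.2 cm at 17 N of pressure. Keep dragging.

play_rows(targets=[[[-0.4,0,0],[0,0,0],0.7],[[-0.8,0,0],[0,0,0],0.7],[[-1.2,0,0],[0,0,0],0.7],[[-1.6,0,0],[0,0,0],0.7],[[-2.0,0,0],[0,0,0],0.7],[[-2.4,0,0],[0,0,0],0.7],[[-2.8,0,0],[0,0,0],0.7],[[-3.2,0,0],[0,0,0],0.7]])

```text
time: 24.98
ee_pos: [0.5329, -0.1797, 0.0671]
tcp_rot: [2.04, 2.387, 0.006]
force: [-1.3, 9.4, 17.3]
grip_width: 0.698
```

```bash
python3 side.py s14; python3 - <<'E'
from path import *
m=camera_model("side"); W=camera_model("wrist")
for y in (85,95,110,125,140): print(y,"side near bot, near top bevel, far top",[w2px(m,bw(-.019,*(np.array(p)/1e3)))[1].round(1) for p in ((y,30),(y-9,45),(y-101,45),(y-110,36))],"wrist",[w2px(W,bw(-.019,*(np.array(p)/1e3)))[1].round(0) for p in ((y,36),(y-9,45),(y-101,45),(y-110,36))])
E
```

```text
book [-0.016   0.002   0.0671] tilt 0.005 corner [-11.6  45.2] F [-1.3  9.4 17.3] 24.9833
side [(190, [60, 120, 191]), (192, [70, 141, 218]), (194, [72, 143, 219]), (196, [73, 146, 223]), (198, [73, 148, 225]), (200, [75, 150, 227]), (202, [76, 152, 229]), (204, [78, 155, 231]), (206, [80, 159, 234]), (208, [76, 153, 230]), (210, [64, 128, 200]), (212, [49, 86, 133]), (214, [43, 63, 96]), (216, [53, 65, 79]), (218, [66, 82, 97]), (220, [95, 118, 142]), (222, [100, 125, 151]), (224, [103, 128, 153]), (226, [93, 116, 140]), (228, [93, 117, 141]), (230, [92, 115, 140]), (232, [92, 115, 139])]
wrist [(190, [90, 158, 230]), (195, [90, 158, 230]), (200, [90, 158, 229]), (205, [90, 157, 229]), (210, [90, 158, 229]), (215, [90, 158, 229]), (220, [90, 158, 230]), (225, [91, 160, 231]), (230, [92, 160, 231]), (235, [92, 160, 232]), (240, [66, 116, 177]), (245, [54, 90, 140]), (250, [46, 73, 113]), (255, [45, 68, 105]), (260, [46, 65, 100]), (265, [45, 64, 99]), (270, [45, 64, 99]), (275, [45, 64, 100]), (280, [50, 71, 110]), (285, [50, 67, 101]), (290, [99, 96, 94]), (295, [128, 124, 122]), (3
[... 507 characters left out ...]
float64(186.9)] wrist [np.float64(88.0), np.float64(106.0), np.float64(274.0), np.float64(280.0)]
110 side near bot, near top bevel, far top [np.float64(209.9), np.float64(204.0), np.float64(188.3), np.float64(189.4)] wrist [np.float64(56.0), np.float64(73.0), np.float64(250.0), np.float64(258.0)]
125 side near bot, near top bevel, far top [np.float64(212.6), np.float64(206.7), np.float64(190.8), np.float64(191.8)] wrist [np.float64(22.0), np.float64(38.0), np.float64(224.0), np.float64(234.0)]
140 side near bot, near top bevel, far top [np.float64(215.4), np.float64(209.4), np.float64(193.2), np.float64(194.3)] wrist [np.float64(-14.0), np.float64(1.0), np.float64(198.0), np.float64(210.0)]
```

play_rows(targets=[[[0,0,-1.5],[0,0,0],0.7],[[2,0,-2],[0,0,0],0.7],[[5,0,-2],[0,0,0],0.7],[[5.8,0,-1.5],[0,0,0],0.7],[[5.8,0,-0.8],[0,0,0],0.7],[[5.8,0,-0.3],[0,0,0],0.7],[[5.8,0,-0.05],[0,0,0],0.7],[[5.8,0,-0.05],[0,0,0],0.7]])

```text
time: 25.75
ee_pos: [0.5217, -0.1234, 0.0672]
tcp_rot: [-2.039, -2.386, -0.0]
force: [-12.7, 9.2, 32.5]
grip_width: 0.701
```

```bash
python3 side.py s15
```

```text
book [-0.0179  0.0593  0.0672] tilt 0.003 corner [45.7 45.2] F [-12.7   9.2  32.5] 25.75
side [(190, [43, 79, 126]), (192, [38, 73, 116]), (194, [39, 74, 118]), (196, [39, 75, 119]), (198, [39, 74, 120]), (200, [67, 135, 211]), (202, [77, 155, 231]), (204, [79, 156, 232]), (206, [81, 160, 235]), (208, [78, 154, 231]), (210, [65, 128, 201]), (212, [49, 87, 135]), (214, [43, 63, 97]), (216, [53, 65, 79]), (218, [68, 85, 101]), (220, [96, 120, 144]), (222, [101, 127, 152]), (224, [105, 129, 154]), (226, [94, 117, 142]), (228, [94, 118, 142]), (230, [92, 116, 140]), (232, [93, 116, 141])]
wrist [(190, [101, 174, 240]), (195, [100, 173, 240]), (200, [100, 173, 239]), (205, [99, 172, 239]), (210, [99, 172, 239]), (215, [98, 171, 238]), (220, [97, 170, 238]), (225, [97, 169, 237]), (230, [96, 168, 236]), (235, [96, 167, 236]), (240, [74, 130, 195]), (245, [60, 104, 159]), (250, [51, 89, 139]), (255, [52, 90, 140]), (260, [52, 91, 141]), (265, [52, 91, 141]), (270, [52, 91, 141]), (275, [52, 90, 141]), (280, [52, 90, 141]), (285, [52, 84, 129]), (290, [104, 101, 99]), (295, [133, 130, 127]), (300, [164, 161, 159]), (305, [164, 160, 158]), (310, [142, 139, 138]), (315, [76, 97, 133]), (320, [54, 93, 145]), (325, [54, 92, 144]), (330, [55, 90, 139]), (335, [54, 84, 130]), (340, [59, 86, 133])]
```

play_rows(targets=[[[0,0,-0.1],[0,0,0],0.7],[[-0.5,0,-0.15],[0,0,0],0.7],[[-1.1,0,-0.15],[0,0,0],0.7],[[-1.7,0,-0.15],[0,0,0],0.7],[[-2.3,0,-0.15],[0,0,0],0.7],[[-2.9,0,-0.15],[0,0,0],0.7],[[-3.5,0,-0.15],[0,0,0],0.7],[[-4.1,0,-0.15],[0,0,0],0.7]])

```text
time: 26.52
ee_pos: [0.5293, -0.1644, 0.0674]
tcp_rot: [2.042, 2.387, 0.004]
force: [-1.1, 7.7, 15.5]
grip_width: 0.703
```

```bash
python3 side.py s16
```

```text
book [-0.017   0.0176  0.0674] tilt 0.002 corner [ 4.1 45.4] F [-1.1  7.7 15.5] 26.5167
side [(190, [39, 73, 117]), (192, [45, 89, 144]), (194, [75, 151, 229]), (196, [77, 153, 230]), (198, [78, 155, 231]), (200, [79, 157, 232]), (202, [73, 146, 225]), (204, [62, 124, 195]), (206, [51, 90, 142]), (208, [69, 108, 169]), (210, [74, 116, 182]), (212, [60, 92, 146]), (214, [42, 62, 96]), (216, [74, 92, 112]), (218, [94, 117, 140]), (220, [103, 129, 155]), (222, [99, 125, 150]), (224, [104, 129, 154]), (226, [93, 116, 140]), (228, [93, 117, 141]), (230, [92, 115, 140]), (232, [93, 115, 140])]
wrist [(190, [99, 172, 239]), (195, [100, 172, 239]), (200, [99, 172, 239]), (205, [98, 171, 239]), (210, [98, 170, 238]), (215, [97, 169, 237]), (220, [97, 168, 237]), (225, [96, 168, 236]), (230, [96, 167, 236]), (235, [96, 167, 236]), (240, [72, 126, 189]), (245, [61, 106, 162]), (250, [53, 91, 142]), (255, [53, 91, 142]), (260, [53, 91, 142]), (265, [52, 91, 142]), (270, [53, 91, 142]), (275, [53, 91, 142]), (280, [53, 92, 143]), (285, [53, 85, 131]), (290, [104, 101, 99]), (295, [134, 130, 128]), (300, [165, 162, 160]), (305, [165, 161, 159]), (310, [143, 139, 138]), (315, [78, 99, 135]), (320, [56, 93, 143]), (325, [54, 85, 132]), (330, [51, 78, 121]), (335, [51, 75, 116]), (340, [55, 80, 123])]
```

play_rows(targets=[[[-0.4,0,0],[0,0,0],0.7],[[-0.9,0,0],[0,0,0],0.7],[[-1.4,0,0],[0,0,0],0.7],[[-1.6,0,0],[0,0,0],0.7],[[-1.6,0,-0.3],[0,0,0],0.7],[[-1.6,0,-2],[0,0,0],0.7],[[-1.6,0,-5],[0,0,0],0.7],[[-1.6,0,-9],[0,0,0],0.7]])

```text
time: 27.28
ee_pos: [0.5279, -0.1799, 0.1527]
tcp_rot: [-2.037, -2.382, 0.004]
force: [0.1, 0.5, -0.9]
grip_width: 0.698
```

play_rows(targets=[[[0,0,-4],[0,0,0],0.7],[[3,0,-7],[0,0,0],0.7],[[6.5,0,-9],[0,0,0],0.7],[[10,0,-10],[0,0,0],0.7],[[12,0,-10],[0,0,0],0.7],[[12,0,-10],[0,0,0],0.7],[[12,0,-10],[0,0,0],0.7],[[12,0,-10],[0,0,0],0.7]])

```text
time: 27.95
ee_pos: [0.5117, -0.0624, 0.2551]
tcp_rot: [-2.041, -2.388, 0.002]
force: [-0.4, -0.5, -0.1]
grip_width: 0.701
```

```bash
cat > fin.py <<'E'
from path import *
print(observe()["time"],observe()["ee_pos"].round(3))
# orange wood top (z=.045) mask; fit its outline on each camera
for n in ("wrist","scene","side"):
    W=camera_model(n); im=camera(n); cv2.imwrite(f"pics/fin_{n}.png",im)
    h=cv2.cvtColor(im,cv2.COLOR_BGR2HSV)
    k=((h[...,1]>120)&(im[...,2]>185)&(im[...,0]<125)).astype(np.uint8)
    q=w2px(W,bw(-.019,.03,.04)); 
    nl,lab,st,ce=cv2.connectedComponentsWithStats(k)
    i=min((j for j in range(1,nl) if st[j,4]>60),key=lambda j:np.hypot(*(ce[j]-q)))
    cs=cv2.findContours((lab==i).astype(np.uint8),cv2.RETR_EXTERNAL,cv2.CHAIN_APPROX_NONE)[0]
    c=max(cs,key=cv2.contourArea)[:,0].astype(float)
    P=np.array([wb(px2w(W,u,v,.042))[:2] for u,v in c]).astype(np.float32)
    r=cv2.minAreaRect(P*1000); print(n,"area",st[i,4],"predicted px",q.round(0),"blob",ce[i].round(0),"rect mm",np.round(r[0],0),np.round(r[1],0),round(r[2],1),"min",(P.min(0)*1000).round(0),"max",(P.max(0)*1000).round(0))
E
python3 fin.py
```

```text
27.95 [ 0.512 -0.062  0.255]
wrist area 8423 predicted px [278. 262.] blob [273. 247.] rect mm [-15.  45.] [ 97. 225.] 88.3 min [-126.   -3.] max [99. 96.]
scene area 483 predicted px [290. 177.] blob [294. 176.] rect mm [-28.  15.] [103. 109.] 28.0 min [-91. -40.] max [37. 80.]
side area 680 predicted px [280. 193.] blob [282. 191.] rect mm [-26.  16.] [116. 118.] 28.7 min [-95. -55.] max [43. 90.]
```

play_rows(targets=[[[-3,0,-1],[0,0,0],0.7],[[-6.5,0,-2],[0,0,0],0.7],[[-10,0,-3],[0,0,0],0.7],[[-13.5,0,-3],[0,0,0],0.7],[[-17,0,-3],[0,0,0],0.7],[[-19,0,-3],[0,0,0],0.7],[[-19,0,-3],[0,0,0],0.7],[[-19,0,-3],[0,0,0],0.7]])

```text
time: 28.77
ee_pos: [0.5409, -0.2507, 0.2848]
tcp_rot: [-2.043, -2.384, 0.0]
force: [-0.2, 0.4, -1.0]
grip_width: 0.696
```

```bash
sed -i 's/>185)/>212)/' fin.py; python3 fin.py; python3 - <<'E'
from path import *
im=cv2.imread("pics/fin_wrist.png"); W=camera_model("wrist")
q=w2px(W,bw(-.017,.018,.045)).astype(int); print(q)
for dv in (-60,-40,-20,0,20,40): print(q[1]+dv,[im[min(max(q[1]+dv,0),419),q[0]+du].tolist() for du in (-80,-60,-30,0,30,60,80)])
E
```

```text
28.7667 [ 0.541 -0.251  0.285]
wrist area 8047 predicted px [278. 102.] blob [270. 120.] rect mm [-31.   7.] [107. 108.] 26.0 min [-98. -61.] max [40. 77.]
scene area 130 predicted px [290. 177.] blob [198. 241.] rect mm [100. 408.] [69. 60.] 26.7 min [ 64. 366.] max [136. 444.]
side area 513 predicted px [280. 193.] blob [282. 191.] rect mm [-27.  16.] [107. 106.] 25.4 min [-92. -36.] max [40. 79.]
[279 114]
54 [[78, 113, 174], [85, 122, 185], [82, 119, 181], [87, 125, 189], [84, 120, 182], [70, 102, 158], [74, 110, 170]]
74 [[84, 124, 186], [93, 134, 201], [85, 123, 186], [99, 175, 241], [80, 117, 180], [81, 119, 184], [80, 118, 183]]
94 [[84, 124, 187], [68, 114, 176], [109, 188, 248], [101, 177, 242], [81, 118, 180], [82, 121, 186], [81, 121, 183]]
114 [[84, 122, 185], [99, 174, 241], [104, 178, 242], [103, 179, 244], [116, 199, 251], [84, 124, 184], [79, 117, 178]]
134 [[85, 126, 189], [52, 75, 114], [93, 161, 232], [91, 155, 229], [113, 191, 249], [76, 112, 173], [77, 112, 173]]
154 [[87, 127, 190], [87, 126, 188], [83, 144, 216], [92, 158, 232], [86, 130, 196], [80, 116, 177], [76, 110, 171]]
```

The wrist view gives a clean 107 x 108 mm wood-coloured outline centred at (-31, 7) mm and turned about 26°. With the full 110 mm size, the corners lie within x -105…43 and y -66…81 mm, so it's on the book with over 10 mm to spare. One last check on the clock and bystanders, then I'll hand in.

```bash
python3 - <<'E'
from h import *
a=cv2.imread("pics/side0.png").astype(int); b=cv2.imread("pics/fin_side.png").astype(int); c=cv2.imread("pics/s7.png").astype(int)
for n,x0,x1,y0,y1 in [("mug",175,220,272,330),("tumbler",322,364,265,318),("stapler",342,372,165,200)]: print(n,np.abs(a-b)[y0:y1,x0:x1].mean().round(1))
print("clock now vs s7",np.abs(b-c)[255:320,255:300].mean().round(1))
m=camera_model("side"); k=(b[...,2]>190)&(b[...,1]>180)&(b[...,0]<190)&(b[...,0]>110); k[:255]=0;k[330:]=0;k[:,:240]=0;k[:,310:]=0
v,u=np.nonzero(k); print("clock px",u.min(),u.max(),v.min(),v.max(),"pred top/base",w2px(m,[.489,.297,.087]).round(0),w2px(m,[.489,.297,0]).round(0))
print(observe()["force"].round(1)); job_done()
E
```

```text
mug 1.1
tumbler 1.1
stapler 8.1
clock now vs s7 8.5
clock px 240 309 261 302 pred top/base [275. 275.] [274. 303.]
[-0.2  0.1  0.1]
the job is handed in; nothing more can be done
```

The job is handed in. The desk clock stands on the desk between the mug and the tumbler, and the coaster lies cork side down on the book.

**How it went**
- **Clock:** I gripped it across its thickness, lifted it off the book and set it down at about (0.49, 0.30). A picture taken after release shows it upright.
- **First flip attempt:** the coaster slipped off the fingertips and dropped back cork up. It did no harm.
- **Second attempt:** the coaster went up on edge at the spine and over, but stayed leaning on the spine. Pushing its low edge did not flatten it.
- **Final placing:** I pressed it down with the fingertips and dragged it onto the book.

**Last checks**
- **Coaster:** the wrist camera measured a wood-coloured outline of 107 x 108 mm, centred at book (-31, 7) mm and turned about 26°. At its full 110 mm size the corners lie within x -105…43 and y -66…81 mm, so nothing sticks out. I took it as flat from the outline's size; I did not measure its tilt.
- **Disagreement:** the side camera put the same outline at (-27, 16) mm, about 10 mm away. The corners stay inside the book with either value. The scene camera's last fit locked onto another coaster, so I ignored it.
- **Bystanders:** the mug and tumbler areas are unchanged in the side camera. The stapler area changed slightly (8.1 against about 1 for the others). The arm never came near it, so I think its shadow caused this, but I did not confirm it.
- **Clock at the end:** the clock area also changed by 8.5 between two later pictures. My colour check there picked up the surroundings as well and showed nothing, so the clock's final state rests on the picture taken after release. I did not go near it after that.
- **Robot:** it was about 0.28 m up, touching nothing, with the force reading near zero.

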